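Pack the pralines with tongs and snap the box shut

TASK

Using the tongs, never the gripper's own fingers, move every praline from the mat into the storage box, side by side on its floor, and lay the tongs back down with their tips resting on the mat. Then put the lid on the box and press down the snap clips on its four sides one after another until all four have snapped home. Leave the little brown bottle by the sink standing where it is.

Things in the scene. Friction and masses are not known exactly. Their poses are not given: they have to be found in the camera images.
- box: White storage box, open on top; it stands fast and does not slide. Outside 82 (its x) x 96 (its y) x 40 mm high, walls and floor 4 mm. In the middle of each side a small lug, 4 mm proud, 28 to 33 mm above the foot, for the lid's clips. Origin: centre of its foot, z up.
- lid: Loose grey lid of the box, 0.2 kg, plate 91 (its x) x 105 (its y) x 4 mm. Its slanted sealing rim, 7 mm deep, goes into the box's mouth and centres itself from up to 3 mm off. Origin: centre of the plate's underside, z up; 7 mm up on the worktop. Home: axes as the box's (or turned by half a turn), origin 40 mm above the box's. One snap clip on each edge.
- lid_grip (a point): Centre of the arched grip across the lid's top, 18.5 mm above the lid's origin: a bar 12 mm thick (lid x), 58 mm long (lid y), 9 mm high, open beneath but for its two feet; pinch it across its 12 mm from above.
- tongs: Steel U-shaped spring tongs, 205 mm long, lying on edge, 0.07 kg: two flat strips 22 mm high, 4 mm thick, joined by a bend at the tail. Origin: under the grip point, 100 mm from the tail; +x points to the tips, z up, the arms close along y. Spring: 8 to 16 N on each arm at the grip, outward, so that they stay held at any gripper opening under 49 mm.
- tongs_tips (a point): Point midway between the round tips (discs of 11 mm radius), 94 mm ahead of the grip point, 11 mm above the lower edge. Clear width between the tips: 54 mm when the tongs measure 51.5 mm over the arms at the grip point (at rest), 42 mm at 46 mm, 26 mm (praline held) at 39 mm.
- tongs_grip (a point): Point midway between the arms where the tongs are to be gripped across both arms, 11 mm above the lower edge; 40 N there holds a praline firmly between the tips.
- mat: Thin grey silicone mat lying on the worktop, fixed, 172 (its x) x 70 (its y) x 3 mm. Origin: centre of its underside (worktop level).
- praline0: Chocolate praline (3 or 4 of the four are present, an absent one gives None): a dark brown stud with upright sides, 26 mm across, 22 mm tall, rounded on top, 15 g, at first standing in a row on the mat. Origin: centre of its foot.
- praline1: Chocolate praline (3 or 4 of the four are present, an absent one gives None): a dark brown stud with upright sides, 26 mm across, 22 mm tall, rounded on top, 15 g, at first standing in a row on the mat. Origin: centre of its foot.
- praline2: Chocolate praline (3 or 4 of the four are present, an absent one gives None): a dark brown stud with upright sides, 26 mm across, 22 mm tall, rounded on top, 15 g, at first standing in a row on the mat. Origin: centre of its foot.
- praline3: Chocolate praline (3 or 4 of the four are present, an absent one gives None): a dark brown stud with upright sides, 26 mm across, 22 mm tall, rounded on top, 15 g, at first standing in a row on the mat. Origin: centre of its foot.
- clip_front (a joint): Angle of the clip on the lid's near side (box -x at yaw 0) edge: 0 = straight out, level with the lid; 1.55 = folded down against the box, engaged under its lug. 50 mm wide, 20 mm long, 3.5 mm thick; hinge axis along the edge at lid x -47.5, y 0, z 2 mm. An over-centre spring holds it out (2 N near its end moves it); past 1.0 rad it snaps home, short of that it springs back.
- clip_back (a joint): Angle of the clip on the lid's far side (+x) edge: 0 = straight out, level with the lid; 1.55 = folded down against the box, engaged under its lug. 50 mm wide, 20 mm long, 3.5 mm thick; hinge axis along the edge at lid x 47.5, y 0, z 2 mm. An over-centre spring holds it out (2 N near its end moves it); past 1.0 rad it snaps home, short of that it springs back.
- clip_left (a joint): Angle of the clip on the lid's left side (+y) edge: 0 = straight out, level with the lid; 1.55 = folded down against the box, engaged under its lug. 42 mm wide, 20 mm long, 3.5 mm thick; hinge axis along the edge at lid x 0, y 54.5, z 2 mm. An over-centre spring holds it out (2 N near its end moves it); past 1.0 rad it snaps home, short of that it springs back.
- clip_right (a joint): Angle of the clip on the lid's right side (-y) edge: 0 = straight out, level with the lid; 1.55 = folded down against the box, engaged under its lug. 42 mm wide, 20 mm long, 3.5 mm thick; hinge axis along the edge at lid x 0, y -54.5, z 2 mm. An over-centre spring holds it out (2 N near its end moves it); past 1.0 rad it snaps home, short of that it springs back.
- clip_front_face (a point): Middle of the outer (upper) face of the front clip, 15 mm from its hinge axis; its x points along the clip away from the hinge, its z out of the face.
- clip_back_face (a point): Middle of the outer (upper) face of the back clip, 15 mm from its hinge axis; its x points along the clip away from the hinge, its z out of the face.
- clip_left_face (a point): Middle of the outer (upper) face of the left clip, 15 mm from its hinge axis; its x points along the clip away from the hinge, its z out of the face.
- clip_right_face (a point): Middle of the outer (upper) face of the right clip, 15 mm from its hinge axis; its x points along the clip away from the hinge, its z out of the face.
- nut_jar: Obstacle that stays put: a squat jar with a red lid, 66 mm across, 104 mm tall, standing at the back. Behind it a wall cabinet overhangs the worktop (front at x = 0.65 m, underside 0.5 m up). Origin under the jar's centre.
- brown_bottle: Bystander: a small brown bottle with a white cap, 32 mm across, 63 mm tall, at the front right near the corner of the sink, in which an upright dish drainer rises 0.2 m. Origin under its centre.

How it is judged:
By the outcome, as a careful person would: the job done as asked, in the order asked, and still so for the second after the job is handed in, with the robot touching nothing.
Of praline0, praline1, praline2, praline3 only 3 to 4 are there at a start; the rules pass over those that are not, and their reading is None.
At some moment in a run one of praline0, praline1, praline2, praline3 may be knocked a few centimetres aside while the robot is not near it.
It also fails if it takes over 208 s, if anything falls off the work surface, if the arm or the gripper's body presses on something with over 40 N, if the wrist force passes 120 N, or if a joint passes its speed limit or range.

ROBOT

A 6-joint arm with a two-finger parallel gripper is mounted at the origin on a cart in front of the work surface, level with it; the furniture and walls round the work are solid. World frame = base frame: x ahead of the robot, y to its left, z up, the work surface at z = 0. Lengths are in m, angles in rad, forces in N, time in s.
With the tool pointing down it reaches from about 0.25 to 0.725 m from the base axis. Payload 9.7 kg.
Tool frame: the origin (TCP) lies at the very end of the fingers, on their centre line; the grasp point (between the pads) lies 19 mm behind it (ctrl.grip_depth is the z of the grasp point in the tool frame, in m); z points along the fingers, y is the direction in which the jaws open and shut (so a half turn about z gives the same grasp; the last joint's range is limited). The gripper opens to 85 mm and grips with 20 to 120 N. Pads are 22 mm wide; open, the fingers measure 114 mm over their backs; the gripper's body (76 mm by 85 mm) begins 54 mm behind the grasp point. The pads swing forward as they close: fully open they stand 13 mm farther back than shut.
Start: joints at [1.249, 0.087, 0.176, 1.66, 0, 1.571], TCP at [0.174, 0.522, 0.231] pointing down, gripper open.
Joint ranges: [-3.13, 3.13], [-0.85, 1.81], [-1.15, 1.24], [-2.2, 2.28], [-1.44, 1.52], [-3.14, 3.14]. Speed limits (rad/s): [2.22, 2.22, 2.57, 3.14, 3.14, 3.14].

INTERFACE

Orientations are given as [roll, pitch, yaw] about the fixed x, y, z axes, in that order (R = Rz(yaw) Ry(pitch) Rx(roll)).
In Python, from workcell import ctrl, optics, ticket gives the robot as it stands. The module is installed in compiled form; this text tells all that it offers.
- The arm moves only by the tool carry_out, never from a script. Its arguments are lists of equal length, an entry for each row: "delta_rot": the turn, a rotation vector about the tool's x, y, z in rad, a list of three; "translation": the shift along the tool's x, y, z in m, a list of three; "hand": the opening, from 0 (shut) to 1 (fully open). A call has 1 to 8 rows; each row is the pose to reach, as a shift and turn from the pose measured when the call began, along the tool's axes at that moment; what a row does not reach only later rows make up. A row lasts 1/10 s, in which the tool goes at most 50 mm and 8.59 degrees, less where a joint would pass 70% of its speed; a pose out of reach is approached as far as the arm can. A call with a gripper value outside its range is refused whole. The fingers move at their own pace and stop on an object; "force" is the grip in N (left out, the last holds). Time passes only in rows, so rows that repeat a pose let the fingers close. It gives the time, the measured TCP pose, the force and the opening at its end, in the units of the state.
- ctrl.read_state(): the state, without advancing time (a new reading comes with each control period).
- optics.snapshot(name): name is "side" or "top" or "wrist"; returns (picture, depth): 400x640x3 uint8, red, green, blue; 400x640 float32, m along the optical axis (not along the pixel's ray), 0 where there is no reading.
- optics.camera_info(name): a dict with "K" (3x3 intrinsics, pixels), "k1" (the pictures are not rectified: a ray, as slopes to the right and down, at radius r is drawn at 1 + k1 r^2 times it, then the intrinsics apply), "world_to_cam" (4x4, takes a point from world to camera coordinates). Camera axes: x right, y down, z forward; pixel columns grow to the right and rows downward; lengths in m; the calibration is good to about 2 mm. A picture is of the moment at which its call begins: read the wrist's pose just before it. camera_info takes no time and is no camera call; for the wrist camera it gives the pose at the moment of the call.
- ticket.job_done(): hands the job in, once; it reports no verdict.
The state is a dict: "time": time; "joints": joint angles; "qvel": joint speeds; "effort": joint torques, N m; "ee_pos": TCP position; "tcp_rot": TCP orientation; "force": force on the tool from outside, world axes, zero at the start; "torque": the same for the moment, N m; "gripper_width": finger opening in m.
Only numpy, scipy, OpenCV 4.12 (cv2) and the standard library are available. Lean on these libraries where they do the work, as an engineer would, in place of code of your own. Each camera call takes 0.05 s, during which the arm holds its last target. There are 200 camera calls.

## Working session

There is one attempt and no reset: what is moved stays moved. The work goes in short steps, Python scripts to look and compute and a tool call to move; the robot and the scene stay as the last step left them, time stands still between calls to the robot, and variables do not carry over. Pictures are saved under pics/ and viewed, about 12 in all and at most 16, crops included, and the job is handed in when it is done.

Besides the shell and the picture viewer there is one more tool, called after "Request:" as name(argument=value, ...), one argument or row to a line, values as JSON. carry_out: Moves the arm, as the interface text tells. Its arguments: {"type":"object","properties":{"delta_rot":{"type":"array","items":{"type":"array","items":{"type":"number"}}},"translation":{"type":"array","items":{"type":"array","items":{"type":"number"}}},"hand":{"type":"array","items":{"type":"number"}},"force":{"type":"number"}},"required":["delta_rot","translation","hand"]}

```bash
mkdir -p pics; cat > h.py <<'E'
import numpy as np, cv2
from scipy.spatial.transform import Rotation as R
from workcell import ctrl, optics, ticket
def snap(n):
    ci=optics.camera_info(n); im,d=optics.snapshot(n); return im,d,ci
def rays(uv,ci):
    K=np.array(ci["K"]);k1=ci["k1"]
    uv=np.atleast_2d(uv).astype(float)
    s=cv2.undistortPoints(uv[:,None,:],K,np.array([k1,0,0,0,0.]))[:,0]
    T=np.array(ci["world_to_cam"]);Rm=T[:3,:3]
    d=np.c_[s,np.ones(len(s))]@Rm
    o=-Rm.T@T[:3,3]
    return o,d
def onplane(uv,z,ci):
    o,d=rays(uv,ci); return o+d*((z-o[2])/d[:,2])[:,None]
def depthpts(uv,dep,ci):
    uv=np.atleast_2d(uv); o,d=rays(uv,ci)
    return o+d*dep[uv[:,1].astype(int),uv[:,0].astype(int)][:,None]
def proj(P,ci):
    T=np.array(ci["world_to_cam"]);c=np.atleast_2d(P)@T[:3,:3].T+T[:3,3]
    return cv2.projectPoints(c,np.zeros(3),np.zeros(3),np.array(ci["K"]),np.array([ci["k1"],0,0,0,0.]))[0][:,0]
def save(im,f): cv2.imwrite("pics/"+f,im[:,:,::-1])
def st():
    s=ctrl.read_state(); return s
E
python3 - <<'E'
from h import *
s=st(); print(s)
print(ctrl.grip_depth)
for n in ("top","side","wrist"):
    im,d,ci=snap(n); save(im,n+"0.png"); np.savez(n+"0.npz",im=im,d=d)
    T=ci["world_to_cam"]; print(n,np.round(-T[:3,:3].T@T[:3,3],3),np.round(T[:3,:3],2).tolist(),np.array(ci["K"])[0,0],ci["k1"])
E
```

```text
{'time': 0.0, 'joints': array([ 1.24900068e+00,  8.74544436e-02,  1.75094551e-01,  1.65974252e+00,
       -6.73694731e-06,  1.57080865e+00]), 'qvel': array([-0.00013679, -0.0004696 ,  0.00047606,  0.0010474 , -0.00027652,
       -0.00012782]), 'effort': array([-8.01509887e-04, -5.20386636e+01,  4.64805579e+01,  1.62046461e-02,
       -9.09073674e-05, -2.79171826e-05]), 'ee_pos': array([0.17388142, 0.52155981, 0.23056582]), 'tcp_rot': array([-3.14028657e+00,  6.75303239e-06,  2.81978470e+00]), 'force': array([ 0.40409161,  0.27041658, -0.35961907]), 'torque': array([ 0.02067135, -0.00781032,  0.03658491]), 'gripper_width': 0.08529399564866987}
-0.0187
top [0.339 0.029 1.028] [[0.01, -1.0, -0.01], [-0.98, -0.01, -0.18], [0.18, 0.01, -0.98]] 371.39455076203126 -0.032121077067988495
side [ 0.088 -0.624  0.401] [[0.83, -0.55, -0.01], [-0.23, -0.33, -0.92], [0.51, 0.77, -0.4]] 363.77626151271636 -0.007732561589896892
wrist [0.095 0.548 0.373] [[0.32, 0.95, -0.0], [0.9, -0.3, 0.33], [0.31, -0.1, -0.95]] 339.1775969983075 0.011283274230158697
```

View pics/top0.png

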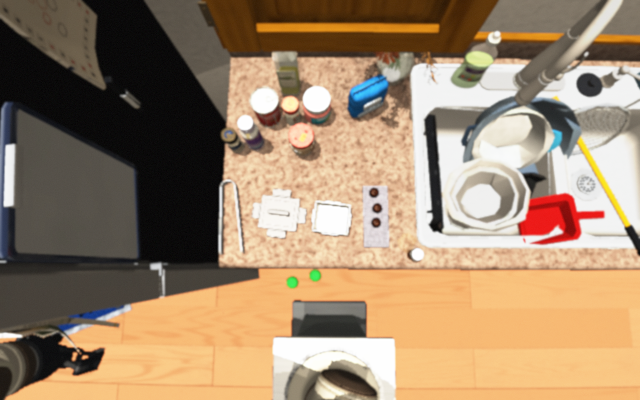

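View pics/side0.png

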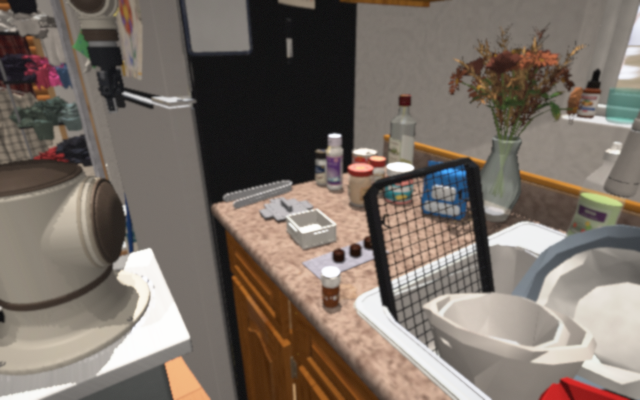

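```bash
python3 - <<'E'
from h import *
ci=optics.camera_info("top"); z=np.load("top0.npz"); d=z["d"]
P={"tong tail":(231,182),"tipL":(220,250),"tipR":(242,250),"lid":(279,213),"box":(331,218),"pr a":(374,192),"pr b":(376,208),"pr c":(376,223),"mat c":(375,215),"bottle":(417,255),"jar":(302,139),"counterfrontleft":(220,267)}
for k,v in P.items(): print(k,np.round(depthpts(v,d,ci)[0],3))
E
```

```text
tong tail [0.569 0.293 0.005]
tipL [0.377 0.308 0.023]
tipR [0.378 0.25  0.015]
lid [0.478 0.151 0.027]
box [0.469 0.009 0.002]
pr a [ 0.539 -0.109  0.025]
pr b [ 0.494 -0.113  0.026]
pr c [ 0.453 -0.112  0.026]
mat c [ 0.478 -0.113  0.005]
bottle [ 0.367 -0.211  0.062]
jar [0.661 0.087 0.108]
counterfrontleft [ 0.331  0.315 -0.009]
```

View pics/wrist0.png

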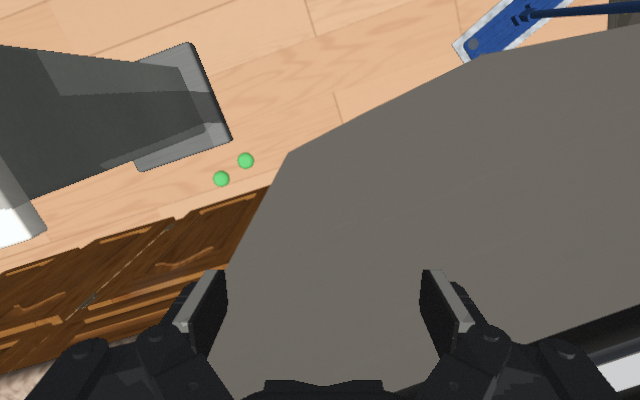

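```bash
python3 - <<'E'
from h import *
ci=optics.camera_info("top"); z=np.load("top0.npz"); d=z["d"]
for r in (190,215,245):
    uv=[(c,r) for c in range(150,260,7 if r!=215 else 4)]
    p=depthpts(uv,d,ci); print(r,[(u[0],*np.round(q,3)) for u,q in zip(uv,p)])
# move deltas
def goal(pos,rpy):
    s=st(); T0=R.from_euler('xyz',s['tcp_rot']); T1=R.from_euler('xyz',rpy)
    print("trans",np.round(T0.inv().apply(np.array(pos)-s['ee_pos']),4),"rot",np.round((T0.inv()*T1).as_rotvec(),4))
goal((.17,.2,.33),(np.pi,0,np.pi)); goal((.36,.2,.33),(np.pi,0,np.pi))
E
cat >> h.py <<'E'
def goal(pos,rpy):
    s=st(); T0=R.from_euler('xyz',s['tcp_rot']); T1=R.from_euler('xyz',rpy) if not isinstance(rpy,R) else rpy
    print("trans",np.round(T0.inv().apply(np.array(pos)-s['ee_pos']),4),"rot",np.round((T0.inv()*T1).as_rotvec(),4))
E
```

```text
190 [(150, np.float64(0.483), np.float64(0.377), np.float64(0.308)), (157, np.float64(0.49), np.float64(0.378), np.float64(0.275)), (164, np.float64(0.497), np.float64(0.379), np.float64(0.24)), (171, np.float64(0.505), np.float64(0.38), np.float64(0.199)), (178, np.float64(0.514), np.float64(0.381), np.float64(0.157)), (185, np.float64(0.524), np.float64(0.382), np.float64(0.109)), (192, np.float64(0.535), np.float64(0.384), np.float64(0.056)), (199, np.float64(0.547), np.float64(0.387), np.float64(-0.007)), (206, np.float64(0.562), np.float64(0.391), np.float64(-0.081)), (213, np.float64(0.579), np.float64(0.394), np.float64(-0.162)), (220, np.float64(0.542), np.float64(0.318), np.float64(0.022)), (227, np.float64(0.546), np.float64(0.304), np.float64(0.002)), (234, np.float64(0.542), np.float64(0.279), np.float64(0.021)), (241, np.float64(0.546), np.float64(0.264), np.float64(0.002)), (248, np.float64(0.548), np.float64(0.245), np.float64(-0.004)), (255, np.float64(0.547), np.float64(0.224), np.float64(0.002))]
215 [(150, np.float64(0.432), np.float64(0.371), np.float64(0.312)), (
[... 2200 characters left out ...]
389), np.float64(0.364), np.float64(0.029)), (206, np.float64(0.392), np.float64(0.364), np.float64(-0.031)), (213, np.float64(0.397), np.float64(0.367), np.float64(-0.108)), (220, np.float64(0.39), np.float64(0.309), np.float64(0.021)), (227, np.float64(0.392), np.float64(0.296), np.float64(-0.001)), (234, np.float64(0.392), np.float64(0.276), np.float64(-0.0)), (241, np.float64(0.391), np.float64(0.251), np.float64(0.025)), (248, np.float64(0.392), np.float64(0.237), np.float64(0.002)), (255, np.float64(0.392), np.float64(0.219), np.float64(-0.003))]
trans [-0.098  -0.3064 -0.0989] rot [-1.000e-03 -2.000e-04 -3.218e-01]
trans [-0.2783 -0.2463 -0.099 ] rot [-1.000e-03 -2.000e-04 -3.218e-01]
```

Request:
carry_out(
  translation=[
    [-0.098,-0.306,-0.099],
    [-0.098,-0.306,-0.099],
    [-0.098,-0.306,-0.099],
    [-0.098,-0.306,-0.099],
    [-0.098,-0.306,-0.099],
    [-0.098,-0.306,-0.099],
    [-0.098,-0.306,-0.099],
    [-0.098,-0.306,-0.099],
  ],
  delta_rot=[
    [0,0,-0.32],
    [0,0,-0.32],
    [0,0,-0.32],
    [0,0,-0.32],
    [0,0,-0.32],
    [0,0,-0.32],
    [0,0,-0.32],
    [0,0,-0.32],
  ],
  hand=[0.8,0.8,0.8,0.8,0.8,0.8,0.8,0.8],
)

```text
time: 0.95
ee_pos: [0.1698, 0.1977, 0.3322]
tcp_rot: [3.139, 0.003, 3.137]
force: [0.9, 0.4, -0.0]
gripper_width: 0.0684
```

Request:
carry_out(
  translation=[
    [-0.17,-0.08,0],
    [-0.17,-0.08,0],
    [-0.17,-0.08,0],
    [-0.17,-0.08,0],
    [-0.17,-0.08,0],
    [-0.17,-0.08,0],
  ],
  delta_rot=[
    [0,0,0],
    [0,0,0],
    [0,0,0],
    [0,0,0],
    [0,0,0],
    [0,0,0],
  ],
  hand=[0.8,0.8,0.8,0.8,0.8,0.8],
)

```text
time: 1.55
ee_pos: [0.3399, 0.1168, 0.3316]
tcp_rot: [3.14, 0.001, 3.135]
force: [-1.1, 0.1, 1.4]
gripper_width: 0.0686
```

```bash
python3 - <<'E'
from h import *
s=st(); print(s['time'],s['ee_pos'],s['tcp_rot'],s['joints'])
im,d,ci=snap("wrist"); save(im,"w1.png"); np.savez("w1.npz",im=im,d=d,K=ci["K"],k1=ci["k1"],world_to_cam=ci["world_to_cam"])
E
```

```text
1.55 [0.33994116 0.11675887 0.33164933] [3.14003808e+00 5.39497278e-04 3.13471555e+00] [ 3.29821645e-01 -2.93544992e-01  2.92719657e-02  1.89259049e+00
  1.28905209e-03  3.36698987e-01]
```

View pics/w1.png

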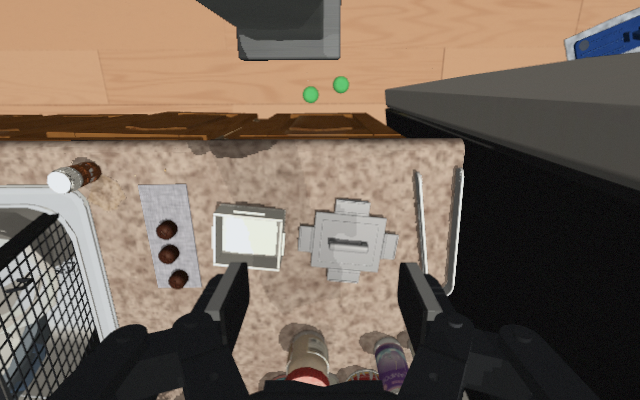

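```bash
cat >> h.py <<'E'
def cloud(d,ci):
    v,u=np.mgrid[0:400,0:640]; uv=np.c_[u.ravel(),v.ravel()]
    o,dd=rays(uv,ci); P=o+dd*d.ravel()[:,None]; P[d.ravel()==0]=np.nan
    return P.reshape(400,640,3)
E
cat > a.py <<'E'
from h import *
def rect(p,zr):
    r=cv2.minAreaRect(p[:,:2].astype(np.float32)*1000); print("   rect mm",np.round(r[0],1),np.round(r[1],1),round(r[2],2))
for n in ("w1","top0"):
    z=np.load(n+".npz"); ci=z if n=="w1" else optics.camera_info("top"); P=cloud(z["d"],ci)
    hsv=cv2.cvtColor(z["im"],cv2.COLOR_RGB2HSV)
    X,Y,Z=P[...,0],P[...,1],P[...,2]
    reg=lambda x0,x1,y0,y1,z0,z1:(X>x0)&(X<x1)&(Y>y0)&(Y<y1)&(Z>z0)&(Z<z1)
    print(n,"table z",np.nanmedian(Z[reg(.35,.42,.1,.2,-.02,.02)]))
    m=reg(.35,.62,.235,.335,.012,.04); p=P[m]
    print(" tongs z",np.percentile(p[:,2],[10,50,90]),len(p))
    mid=p[:,1].mean()
    for x0 in np.arange(.36,.60,.03):
        q=p[(p[:,0]>x0)&(p[:,0]<x0+.03)]
        if len(q): 
            c=q[:,1].mean(); print("   x",round(x0+.015,3),"y",np.round([np.median(q[q[:,1]<mid,1]),np.median(q[q[:,1]>mid,1])],4))
    print("   xrange",np.percentile(p[:,0],[0.5,99.5]))
    m=reg(.40,.54,-.06,.075,.032,.05); print(" box rim z",np.nanmedian(Z[m])); rect(P[m],0)
    m=reg(.39,.56,.075,.225,.005,.05); m=(cv2.morphologyEx(m.astype(np.uint8),cv2.MORPH_OPEN,np.ones((3,3)))>0); rect(P[m],0)
    m=reg(.39,.56,.09,.21,.022,.045); print(" lidgrip z",np.nanmedian(Z[m])); rect(P[m],0)
    m=(hsv[...,2]<90)&reg(.36,.6,-.2,-.05,.01,.05); k,l,s,c=cv2.connectedComponentsWithStats(m.astype(np.uint8))
    for i in range(1,k):
        if s[i,4]>8: q=P[l==i]; print(" praline",c[i],s[i,4],np.round(np.median(q,0),4), np.round(onplane(c[i],.018,ci)[0],4))
E
python3 a.py
```

```text
w1 table z -0.0007326012401470128
 tongs z [0.01358908 0.02021744 0.02212807] 1100
   x 0.375 y [0.2495 0.3067]
   x 0.405 y [0.2532 0.3079]
   x 0.435 y [0.2577 0.3091]
   x 0.465 y [0.2619 0.3105]
   x 0.495 y [0.267  0.3113]
   x 0.525 y [0.2704 0.3126]
   x 0.555 y [   nan 0.3129]
   xrange [0.36821606 0.56674139]
 box rim z 0.038321276584576236
   rect mm [464.    8.2] [105.   86.4] 83.65
   rect mm [481.2 153.2] [136.6 134.2] 41.37
 lidgrip z 0.02889132751101048
   rect mm [480.8 152.8] [57.6 12.7] 83.68
 praline [ 92.78947368 172.52631579] 38 [ 0.3684 -0.1996  0.0168] [ 0.3686 -0.1996  0.018 ]
 praline [ 83.55555556 175.88888889] 27 [ 0.3682 -0.1996  0.0366] [ 0.3733 -0.2133  0.018 ]
 praline [165.9351145  229.82824427] 262 [ 0.4532 -0.1112  0.0227] [ 0.4551 -0.1135  0.018 ]
 praline [168.         254.54330709] 254 [ 0.4933 -0.1145  0.023 ] [ 0.4954 -0.1168  0.018 ]
 praline [177.48484848 279.85281385] 231 [ 0.5364 -0.1072  0.0227] [ 0.539 -0.109  0.018]
top0 table z 0.00012141828671097254
 tongs z [0.01430551 0.02084381 0.02400565] 354
   x 0.375 y [0.252  0.3096]
   x 0.405 y [0.255  0.3108]
   x 0.435 y [0.2595 0.3119]
   x 0.465 y [0.2637 0.3137]
   x 0.495 y [0.2682 0.314 ]
   x 0.525 y [0.2737 0.3155]
   x 0.555 y [0.2788 0.3136]
   x 0.585 y [   nan 0.2936]
   xrange [0.36878088 0.57010379]
 box rim z 0.039208243847750124
   rect mm [465.8   9.8] [103.   88.9] 84.98
   rect mm [481.6 153.9] [130.7 135.1] 33.27
 lidgrip z 0.029904928991782542
   rect mm [481.  153.6] [55.4 11.9] 84.81
 praline [373.83783784 192.78378378] 37 [ 0.5358 -0.109   0.024 ] [ 0.5378 -0.109   0.018 ]
 praline [376.94117647 208.20588235] 34 [ 0.4916 -0.1167  0.024 ] [ 0.4947 -0.1168  0.018 ]
 praline [375.59459459 222.35135135] 37 [ 0.4556 -0.1125  0.0242] [ 0.4556 -0.1124  0.018 ]
  return _methods._mean(a, axis=axis, dtype=dtype,
  ret = ret.dtype.type(ret / rcount)
```

```bash
python3 - <<'E'
from h import *
goal((.4735,.288,.10),(np.pi,0,np.pi+.09))
E
```

```text
trans [-0.133   0.171   0.2326] rot [ 0.0019  0.0015 -0.0952]
```

Request:
carry_out(
  translation=[
    [-0.133,0.171,0.233],
    [-0.133,0.171,0.233],
    [-0.133,0.171,0.233],
    [-0.133,0.171,0.233],
    [-0.133,0.171,0.233],
    [-0.133,0.171,0.233],
    [-0.133,0.171,0.233],
    [-0.133,0.171,0.233],
  ],
  delta_rot=[
    [0.002,0.002,-0.095],
    [0.002,0.002,-0.095],
    [0.002,0.002,-0.095],
    [0.002,0.002,-0.095],
    [0.002,0.002,-0.095],
    [0.002,0.002,-0.095],
    [0.002,0.002,-0.095],
    [0.002,0.002,-0.095],
  ],
  hand=[0.8,0.8,0.8,0.8,0.8,0.8,0.8,0.8],
)

```text
time: 2.4
ee_pos: [0.4715, 0.2898, 0.0968]
tcp_rot: [-3.14, -0.004, -3.048]
force: [-0.4, -0.7, 0.8]
gripper_width: 0.0683
```

```bash
python3 - <<'E'
from h import *
s=st(); print(s['time'],s['ee_pos'],s['tcp_rot'],s['joints'])
im,d,ci=snap("wrist"); save(im,"w2.png"); np.savez("w2.npz",im=im,d=d,K=ci["K"],k1=ci["k1"],world_to_cam=ci["world_to_cam"])
P=cloud(d,ci); X,Y,Z=P[...,0],P[...,1],P[...,2]
p=P[(X>.35)&(X<.47)&(Y>.235)&(Y<.335)&(Z>.014)&(Z<.03)]; mid=.284
for x0 in np.arange(.36,.46,.02):
    q=p[(p[:,0]>x0)&(p[:,0]<x0+.02)]; print(round(x0+.01,3),np.round([np.median(q[q[:,1]<mid,1]),np.median(q[q[:,1]>mid,1])],4),np.percentile(q[:,2],90))
print(np.percentile(p[:,0],[.3,1]))
goal((.4735,.288,.001),(np.pi,0,np.pi+.09))
E
```

```text
2.4 [0.47151674 0.28976515 0.09684466] [-3.13979302 -0.00441522 -3.04830624] [ 5.50867929e-01  9.07062430e-02 -7.93729805e-02  1.40547315e+00
  3.36049406e-04  4.57576741e-01]
0.37 [0.2499 0.3077] 0.021476256815259935
0.39 [0.252  0.3085] 0.022312547428529485
0.41 [0.2552 0.3093] 0.022296376483958436
0.43 [0.2583 0.3102] 0.022149939073257935
0.45 [0.2614 0.311 ] 0.022173761685439317
0.47 [0.2637 0.3115] 0.02220259907670108
[0.36814366 0.36939951]
trans [-0.0018 -0.0012  0.0979] rot [-0.001  -0.0025  0.0026]
```

View pics/w2.png

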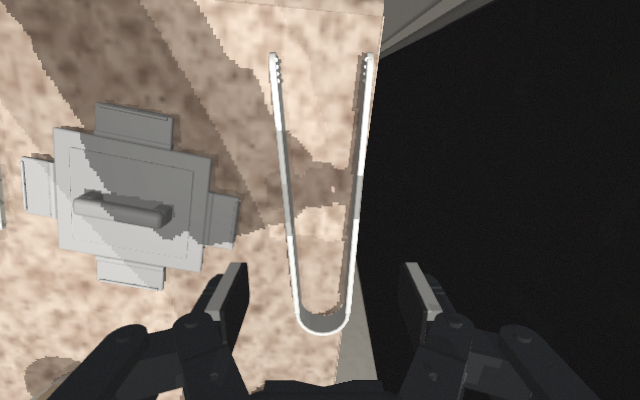

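Request:
carry_out(
  translation=[
    [-0.002,-0.001,0.04],
    [-0.002,-0.001,0.065],
    [-0.002,-0.001,0.08],
    [-0.002,-0.001,0.09],
    [-0.002,-0.001,0.095],
    [-0.002,-0.001,0.096],
    [-0.002,-0.001,0.096],
  ],
  delta_rot=[
    [0,-0.002,0.002],
    [0,-0.002,0.002],
    [0,-0.002,0.002],
    [0,-0.002,0.002],
    [0,-0.002,0.002],
    [0,-0.002,0.002],
    [0,-0.002,0.002],
  ],
  hand=[0.8,0.8,0.8,0.8,0.8,0.8,0.8],
)

```text
time: 3.15
ee_pos: [0.4742, 0.2885, 0.0039]
tcp_rot: [-3.141, 0.001, -3.051]
force: [0.8, -0.1, 0.3]
gripper_width: 0.0684
```

Request:
carry_out(
  translation=[
    [0,0,0.002],
    [0,0,0.002],
    [0,0,0.002],
    [0,0,0.002],
    [0,0,0.002],
    [0,0,0.002],
    [0,0,0.002],
    [0,0,0.002],
  ],
  delta_rot=[
    [0,0,0],
    [0,0,0],
    [0,0,0],
    [0,0,0],
    [0,0,0],
    [0,0,0],
    [0,0,0],
    [0,0,0],
  ],
  hand=[0.8,0.8,0.54,0.54,0.54,0.54,0.54,0.54],
  force=40,
)

```text
time: 3.95
ee_pos: [0.4747, 0.2888, 0.0029]
tcp_rot: [3.141, 0.002, -3.051]
force: [-0.0, -0.7, 5.0]
gripper_width: 0.0463
```

```bash
python3 - <<'E'
from h import *
s=st(); print(s['time'],s['ee_pos'],s['tcp_rot'],s['force'],s['gripper_width'])
E
```

```text
3.95 [0.47467586 0.28876231 0.00287161] [ 3.14145372e+00  2.13619390e-03 -3.05096605e+00] [-0.02746722 -0.68836154  5.0371529 ] 0.04627125379065987
```

Request:
carry_out(
  translation=[
    [0,0,-0.03],
    [0,0,-0.08],
    [0,0,-0.13],
    [0,0,-0.18],
    [0,0,-0.18],
  ],
  delta_rot=[
    [0,0,0],
    [0,0,0],
    [0,0,0],
    [0,0,0],
    [0,0,0],
  ],
  hand=[0.54,0.54,0.54,0.54,0.54],
)

```text
time: 4.45
ee_pos: [0.4763, 0.2899, 0.1906]
tcp_rot: [3.137, 0.012, -3.051]
force: [0.4, 0.2, -1.3]
gripper_width: 0.0467
```

```bash
cat >> h.py <<'E'
TIP=np.array([.0956,0,-.008])   # tips centre in tool frame
def tipgoal(tip,al,psi=np.pi-.1):
    Rm=R.from_euler('xyz',(np.pi,al,psi)); p=np.array(tip)-Rm.apply(TIP); print("tcp",np.round(p,4)); goal(p,Rm)
def tipnow():
    s=st(); return s['ee_pos']+R.from_euler('xyz',s['tcp_rot']).apply(TIP)
E
python3 - <<'E'
from h import *
s=st(); print(s['ee_pos'],s['force'],s['gripper_width'],tipnow())
tipgoal((.45,-.08,.15),np.pi/3)
tipgoal((.455,-.113,.09),np.pi/3)
im,d,ci=snap("wrist"); save(im,"w3.png")
E
```

```text
[0.47631865 0.28992202 0.19062355] [ 0.4125876   0.21904784 -1.32555398] 0.046701393218962904 [0.38102728 0.28123228 0.19750849]
tcp [ 0.5045 -0.0855  0.2288]
trans [ 0.0055 -0.3762 -0.04  ] rot [ 0.105  -1.0327  0.1696]
tcp [ 0.5095 -0.1185  0.1688]
trans [ 0.0042 -0.4098  0.0198] rot [ 0.105  -1.0327  0.1696]
```

View pics/w3.png

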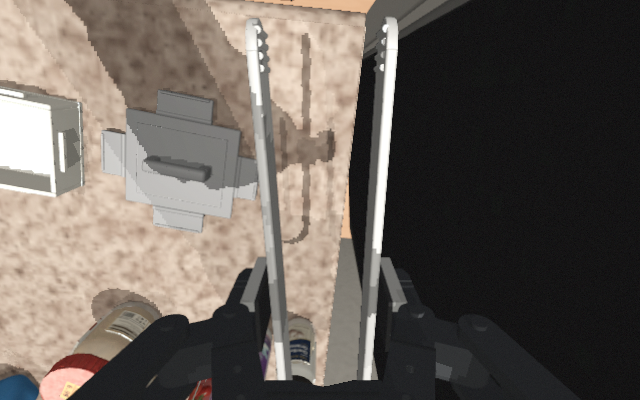

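Request:
carry_out(
  translation=[
    [0.0055,-0.376,-0.04],
    [0.0055,-0.376,-0.04],
    [0.0055,-0.376,-0.04],
    [0.0055,-0.376,-0.04],
    [0.0055,-0.376,-0.04],
    [0.0055,-0.376,-0.04],
    [0.0055,-0.376,-0.04],
    [0.0055,-0.376,-0.04],
  ],
  delta_rot=[
    [0.105,-1.033,0.17],
    [0.105,-1.033,0.17],
    [0.105,-1.033,0.17],
    [0.105,-1.033,0.17],
    [0.105,-1.033,0.17],
    [0.105,-1.033,0.17],
    [0.105,-1.033,0.17],
    [0.105,-1.033,0.17],
  ],
  hand=[0.54,0.54,0.54,0.54,0.54,0.54,0.54,0.54],
)

```text
time: 5.3
ee_pos: [0.5642, -0.0787, 0.2233]
tcp_rot: [-3.138, 1.014, 3.047]
force: [1.0, 0.8, -1.1]
gripper_width: 0.0465
```

```bash
cat > pr.py <<'E'
from h import *
def pralines(names=("top",),f=None):
    for n in names:
        im,d,ci=snap(n)
        if f: save(im,f)
        P=cloud(d,ci); X,Y,Z=P[...,0],P[...,1],P[...,2]
        hsv=cv2.cvtColor(im,cv2.COLOR_RGB2HSV)
        m=(hsv[...,2]<100)&(X>.36)&(X<.62)&(Y>-.2)&(Y<.07)&(Z>.008)&(Z<.034)
        k,l,s,c=cv2.connectedComponentsWithStats(m.astype(np.uint8))
        for i in range(1,k):
            if s[i,4]>12: print(n,"praline px",np.round(c[i]),s[i,4],np.round(onplane(c[i],.018,ci)[0],4),"z",round(float(np.median(Z[l==i])),4))
if __name__=="__main__":
    s=st(); print(s['time'],s['ee_pos'],s['tcp_rot'],s['gripper_width'],"tip",tipnow(),s['joints'])
    pralines(("top","side"))
E
python3 - <<'E'
from pr import *
s=st(); print(s['time'],s['ee_pos'],s['tcp_rot'],s['gripper_width'],"tip",tipnow(),s['joints'])
pralines(("top","side","wrist"),"w4.png")
tipgoal((.455,-.113,.09),np.pi/3)
E
```

```text
5.3 [ 0.564176   -0.07868256  0.22326807] [-3.13837294  1.01391698  3.04706097] 0.04647178086440467 tip [ 0.50711473 -0.07324646  0.1463407 ] [-0.16825023 -0.84528691 -0.89252809  0.51073336  0.05934719 -0.03900644]
side praline px [367. 242.] 62 [ 0.5309 -0.1142  0.018 ] z 0.0181
side praline px [355. 249.] 122 [ 0.4919 -0.1227  0.018 ] z 0.0195
side praline px [338. 254.] 137 [ 0.4527 -0.1191  0.018 ] z 0.0192
tcp [ 0.5095 -0.1185  0.1688]
trans [ 0.0702 -0.0418 -0.0131] rot [-0.0057 -0.0397 -0.003 ]
```

View pics/w4.png

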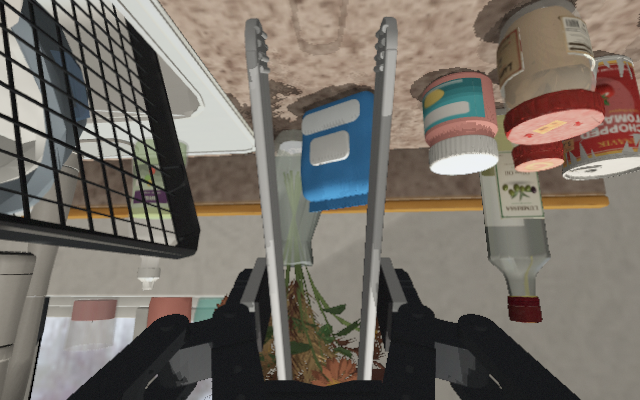

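```bash
cat > fk.py <<'E'
import numpy as np
from scipy.optimize import least_squares
D=[([1.249,.08745,.17509,1.65974],(.17388,.52156,.23057)),([.32982,-.29354,.02927,1.89259],(.33994,.11676,.33165)),
([.55087,.0907,-.07937,1.40547],(.47152,.28977,.09684)),([-.16825,-.84529,-.89253,.51073],(.56418,-.07868,.22327))]
def f(p,q):
    L1,c1,L2,c2,z0,Lt,r0=p; a=q[1]+c1; b=q[1]-q[2]+c2; t=np.pi/2-(q[3]+q[1]-q[2])  # t=tilt from down
    return r0+L1*np.sin(a)+L2*np.sin(b)+Lt*np.sin(t), z0+L1*np.cos(a)+L2*np.cos(b)-Lt*np.cos(t)
def res(p):
    o=[]
    for q,P in D:
        r,z=f(p,q); o+=[r-np.hypot(P[0],P[1]),z-P[2]]
    return np.array(o+[.02*(p[6])])
best=None
for s in range(200):
    r=np.random.default_rng(s); x0=[.3+.2*r.random(),r.uniform(-1,1.),.3+.2*r.random(),r.uniform(0,2.),.2,.2+.1*r.random(),0]
    k=least_squares(res,x0)
    if best is None or k.cost<best.cost: best=k
p=best.x
if __name__=="__main__": print(best.cost,np.round(p,3),np.round(res(p)*1000,1))
E
python3 fk.py
```

```text
1.977000297811518e-09 [ 4.200e-01  1.000e-03  5.200e-01  1.501e+00  1.600e-01  4.290e-01
 -0.000e+00] [ 0. -0. -0.  0. -0.  0.  0. -0. -0.]
```

```bash
cat > reach.py <<'E'
from fk import *
L1,c1,L2,c2,z0,Lt,r0=p
def ik(r,z,t):
    "tool tilt t (forward +); both elbows; return joints in range"
    wr=r-Lt*np.sin(t)-r0; wz=z+Lt*np.cos(t)-z0; D=np.hypot(wr,wz)
    c=(D*D-L1*L1-L2*L2)/(2*L1*L2)
    if abs(c)>1: return None
    for s in (1,-1):
        g=s*np.arccos(c)  # b-a
        a=np.arctan2(wr,wz)-np.arctan2(L2*np.sin(g),L1+L2*np.cos(g))
        q2=a-c1; q3=q2+c2-(a+g); q4=np.pi/2-t-q2+q3
        if -.84<q2<1.8 and -1.14<q3<1.23 and -2.19<q4<2.27: return np.round([q2,q3,q4],2)
    return None
if __name__=="__main__":
    for hd,nm in((-1,"heading to robot"),(1,"heading away")):
        for al in np.radians([0,20,30,40,45,50,55,60]):
            row=[]
            for x in np.arange(.40,.56,.02):
                for tz in (.017,.11):
                    t=-hd*al; tcpx=x-hd*(.0956*np.cos(al)+.008*np.sin(al)); tcpz=tz+.0956*np.sin(al)-.008*np.cos(al)
                    row.append('1' if ik(tcpx,tcpz,t) is not None else '0')
            print(nm,round(np.degrees(al)),''.join(row))
E
python3 reach.py
```

```text
heading to robot 0 111111111111111111
heading to robot 20 111111111111111111
heading to robot 30 111111111111111111
heading to robot 40 001111111111111111
heading to robot 45 000011111111111111
heading to robot 50 000000001111111111
heading to robot 55 000000000011111111
heading to robot 60 000000000000101111
heading away 0 111111111111111111
heading away 20 111111111111111111
heading away 30 111111111111111111
heading away 40 111111111111111111
heading away 45 111111111111111110
heading away 50 111111111110101010
heading away 55 111110101010100000
heading away 60 101010101000000000
```

```bash
python3 - <<'E'
from pr import *
from reach import ik
tipgoal((.455,-.113,.085),np.radians(45))
for tip,al in(((.444,.03),45),((.469,.009),47),((.469,.009),48),((.469,.009),49),((.455,-.113),45)):
    for tz in (.02,.12):
        a=np.radians(al); Rm=R.from_euler('xyz',(np.pi,a,np.pi-.1)); t=np.array([*tip,tz])-Rm.apply(TIP); print(tip,al,tz,ik(np.hypot(t[0],t[1]),t[2],a))
E
```

```text
tcp [ 0.5279 -0.1203  0.1469]
trans [ 0.0787 -0.0417  0.0142] rot [-0.0052  0.2221 -0.0037]
(0.444, 0.03) 45 0.02 [-0.8  -1.    0.59]
(0.444, 0.03) 45 0.12 [-0.81 -0.81  0.79]
(0.469, 0.009) 47 0.02 [-0.75 -0.99  0.51]
(0.469, 0.009) 47 0.12 [-0.77 -0.81  0.71]
(0.469, 0.009) 48 0.02 [-0.77 -1.01  0.49]
(0.469, 0.009) 48 0.12 [-0.8  -0.83  0.7 ]
(0.469, 0.009) 49 0.02 [-0.79 -1.03  0.48]
(0.469, 0.009) 49 0.12 [-0.82 -0.85  0.69]
(0.455, -0.113) 45 0.02 [-0.71 -0.96  0.53]
(0.455, -0.113) 45 0.12 [-0.74 -0.78  0.74]
```

Request:
carry_out(
  translation=[
    [0.079,-0.042,0.014],
    [0.079,-0.042,0.014],
    [0.079,-0.042,0.014],
    [0.079,-0.042,0.014],
    [0.079,-0.042,0.014],
    [0.079,-0.042,0.014],
  ],
  delta_rot=[
    [-0.005,0.222,-0.004],
    [-0.005,0.222,-0.004],
    [-0.005,0.222,-0.004],
    [-0.005,0.222,-0.004],
    [-0.005,0.222,-0.004],
    [-0.005,0.222,-0.004],
  ],
  hand=[0.54,0.54,0.54,0.54,0.54,0.54],
)

```text
time: 6.05
ee_pos: [0.5282, -0.1194, 0.1482]
tcp_rot: [-3.141, 0.788, 3.044]
force: [-0.5, 0.4, -0.5]
gripper_width: 0.0463
```

```bash
python3 - <<'E'
from pr import *
s=st(); print(s['time'],s['ee_pos'],s['tcp_rot'],s['gripper_width'],"tip",tipnow(),s['joints'])
pralines(("side","top","wrist"),"w5.png")
tipgoal((.455,-.113,.016),np.radians(45))
ci=optics.camera_info("wrist"); print(ci["K"])
t=tipnow(); print(proj([t,(.455,-.113,.018)],ci))
E
```

```text
6.05 [ 0.52819393 -0.1193512   0.14816478] [-3.14061922  0.78777283  3.04433812] 0.04627898791067328 tip [ 0.45543121 -0.11224448  0.08604844] [-0.29512241 -0.72603917 -0.83813904  0.68063816  0.13882318 -0.14048071]
side praline px [367. 242.] 56 [ 0.5311 -0.1144  0.018 ] z 0.0188
side praline px [355. 249.] 115 [ 0.4923 -0.1231  0.018 ] z 0.0194
side praline px [338. 255.] 119 [ 0.4524 -0.1203  0.018 ] z 0.0193
wrist praline px [321.  24.] 2001 [ 0.4945 -0.118   0.018 ] z 0.0227
wrist praline px [466.  12.] 444 [ 0.4953 -0.0405  0.018 ] z 0.0265
wrist praline px [633.  12.] 349 [0.505  0.0476 0.018 ] z 0.0172
wrist praline px [340.  81.] 1325 [ 0.5368 -0.1099  0.018 ] z 0.0216
tcp [ 0.5279 -0.1203  0.0779]
trans [ 0.0493 -0.0004  0.0492] rot [0.0004 0.0014 0.0013]
[[339.177597     0.         323.07361371]
 [  0.         339.177597   201.88609629]
 [  0.           0.           1.        ]]
[[323.98913365  49.91101937]
 [323.24010693 -57.48412523]]
```

View pics/w5.png

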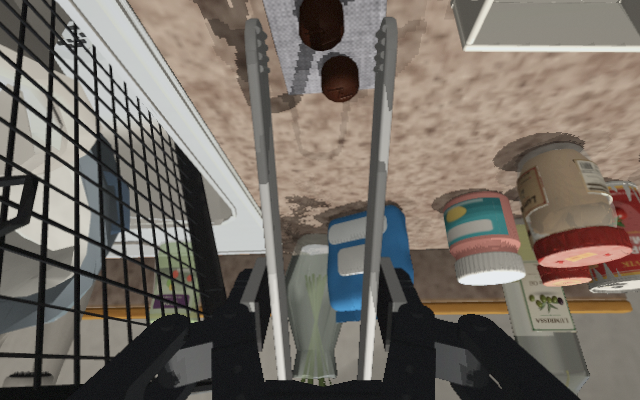

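Request:
carry_out(
  translation=[
    [0.02,-0.0005,0.02],
    [0.04,-0.0005,0.04],
    [0.046,-0.0005,0.046],
    [0.05,-0.0005,0.05],
    [0.05,-0.0005,0.05],
    [0.05,-0.0005,0.05],
  ],
  delta_rot=[
    [0,0.0015,0.001],
    [0,0.0015,0.001],
    [0,0.0015,0.001],
    [0,0.0015,0.001],
    [0,0.0015,0.001],
    [0,0.0015,0.001],
  ],
  hand=[0.54,0.54,0.54,0.54,0.54,0.54],
)

```text
time: 6.8
ee_pos: [0.5286, -0.1206, 0.0787]
tcp_rot: [-3.141, 0.787, 3.042]
force: [0.2, 0.0, -0.4]
gripper_width: 0.0465
```

Request:
carry_out(
  translation=[
    [0,0,0],
    [0,0,0],
    [0,0,0],
    [0,0,0],
    [0,0,0],
    [0,0,0],
    [0,0,0],
    [0,0,0],
  ],
  delta_rot=[
    [0,0,0],
    [0,0,0],
    [0,0,0],
    [0,0,0],
    [0,0,0],
    [0,0,0],
    [0,0,0],
    [0,0,0],
  ],
  hand=[0.4,0.4,0.4,0.4,0.4,0.4,0.4,0.4],
  force=40,
)

```text
time: 7.6
ee_pos: [0.5289, -0.1207, 0.0792]
tcp_rot: [-3.141, 0.788, 3.043]
force: [1.9, 1.1, 2.7]
gripper_width: 0.0373
```

```bash
python3 - <<'E'
from pr import *
s=st(); print(s['time'],s['ee_pos'],s['tcp_rot'],s['gripper_width'],"tip",tipnow(),s['force'])
im,d,ci=snap("side"); save(cv2.resize(im[200:300,280:440],None,fx=4,fy=4,interpolation=cv2.INTER_CUBIC),"s6.png")
E
```

```text
7.6 [ 0.52888822 -0.12066298  0.07918355] [-3.14096438  0.78828812  3.04261873] 0.037260025288667745 tip [ 0.4561694  -0.11343707  0.01702954] [1.92392007 1.05838266 2.74583554]
```

View pics/s6.png

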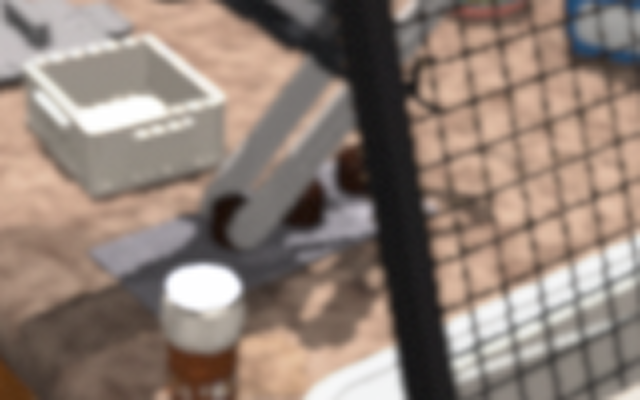

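Request:
carry_out(
  translation=[
    [-0.015,0,-0.015],
    [-0.04,0,-0.04],
    [-0.055,0,-0.055],
    [-0.055,0,-0.055],
  ],
  delta_rot=[
    [0,0,0],
    [0,0,0],
    [0,0,0],
    [0,0,0],
  ],
  hand=[0.4,0.4,0.4,0.4],
)

```text
time: 8.05
ee_pos: [0.5296, -0.1209, 0.1606]
tcp_rot: [-3.14, 0.792, 3.043]
force: [0.5, -0.3, -0.7]
gripper_width: 0.0376
```

```bash
python3 - <<'E'
from pr import *
s=st(); print(s['time'],s['gripper_width'],"tip",tipnow(),s['force'])
tipgoal((.441,-.011,.095),np.radians(45))
pralines(("side",),"s7.png")
E
```

```text
8.05 0.03760045951475658 tip [ 0.45711386 -0.11372196  0.09812729] [ 0.52860002 -0.29832576 -0.67631977]
tcp [ 0.5139 -0.0183  0.1569]
trans [ 0.0206  0.1005 -0.0159] rot [-0.0004  0.0069  0.0013]
side praline px [367. 242.] 55 [ 0.5313 -0.114   0.018 ] z 0.018
side praline px [355. 249.] 110 [ 0.4925 -0.1232  0.018 ] z 0.0193
```

Request:
carry_out(
  translation=[
    [0.01,0.05,-0.01],
    [0.0206,0.1,-0.016],
    [0.0206,0.1005,-0.016],
    [0.0206,0.1005,-0.016],
    [0.0206,0.1005,-0.016],
  ],
  delta_rot=[
    [0,0.007,0.001],
    [0,0.007,0.001],
    [0,0.007,0.001],
    [0,0.007,0.001],
    [0,0.007,0.001],
  ],
  hand=[0.4,0.4,0.4,0.4,0.4],
)

```text
time: 8.6
ee_pos: [0.5127, -0.0185, 0.1528]
tcp_rot: [-3.141, 0.78, 3.042]
force: [-0.6, -0.7, -0.6]
gripper_width: 0.0375
```

```bash
python3 - <<'E'
from pr import *
s=st(); print(s['time'],s['gripper_width'],"tip",tipnow(),s['tcp_rot'],s['force'],s['joints'])
tipgoal((.441,-.011,.018),np.radians(45))
im,d,ci=snap("side"); save(cv2.resize(im[160:280,250:400],None,fx=4,fy=4,interpolation=cv2.INTER_CUBIC),"s8.png")
P=cloud(d,ci); X,Y,Z=P[...,0],P[...,1],P[...,2]
im,d,ci=snap("top"); save(cv2.resize(im[170:270,260:420],None,fx=4,fy=4,interpolation=cv2.INTER_CUBIC),"t8.png")
E
```

```text
8.6 0.037504375029177334 tip [ 0.43948742 -0.01117723  0.09120903] [-3.14106718  0.78008481  3.04168481] [-0.60428168 -0.70930128 -0.64941176] [ 0.00517628 -0.82239628 -0.86811626  0.74779643 -0.07436497  0.07483854]
tcp [ 0.5139 -0.0183  0.0799]
trans [0.0504 0.0004 0.0526] rot [-0.0005 -0.0053  0.0001]
```

View pics/s8.png

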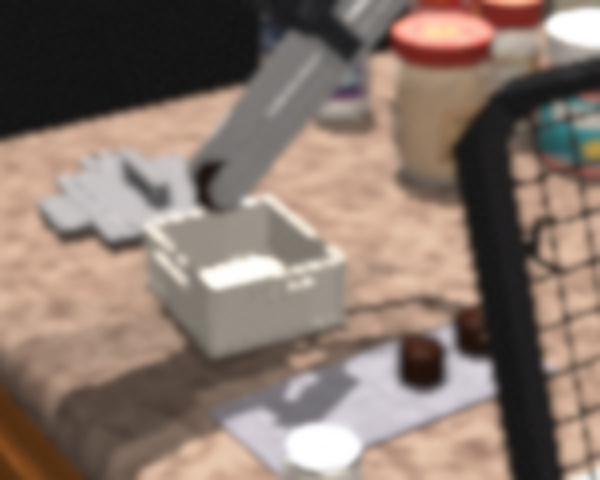

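Request:
carry_out(
  translation=[
    [0.02,0.0004,0.02],
    [0.035,0.0004,0.036],
    [0.043,0.0004,0.045],
    [0.049,0.0004,0.052],
    [0.049,0.0004,0.052],
    [0.049,0.0004,0.052],
  ],
  delta_rot=[
    [0,-0.005,0],
    [0,-0.005,0],
    [0,-0.005,0],
    [0,-0.005,0],
    [0,-0.005,0],
    [0,-0.005,0],
  ],
  hand=[0.4,0.4,0.4,0.4,0.4,0.4],
)

```text
time: 9.3
ee_pos: [0.5151, -0.0197, 0.0829]
tcp_rot: [-3.141, 0.787, 3.038]
force: [-1.0, -0.4, -0.9]
gripper_width: 0.0374
```

```bash
python3 - <<'E'
from pr import *
s=st(); print(s['time'],s['gripper_width'],"tip",tipnow(),s['tcp_rot'],s['force'],s['torque'])
tipgoal((.441,-.011,.019),np.radians(45))
E
```

```text
9.3 0.03740587874396359 tip [ 0.44235362 -0.01220881  0.0209106 ] [-3.14145727  0.78666719  3.03848222] [-1.0232293  -0.35106714 -0.94423742] [0.11711344 0.76923481 0.01522469]
tcp [ 0.5139 -0.0183  0.0809]
trans [0.0024 0.0013 0.0004] rot [-0.0023  0.0013 -0.0022]
```

Request:
carry_out(
  translation=[
    [0.002,0.001,0.0015],
    [0.002,0.001,0.0015],
    [0.002,0.001,0.0015],
    [0.002,0.001,0.0015],
    [0.002,0.001,0.0015],
    [0.002,0.001,0.0015],
    [0.002,0.001,0.0015],
  ],
  delta_rot=[
    [0,0,0],
    [0,0,0],
    [0,0,0],
    [0,0,0],
    [0,0,0],
    [0,0,0],
    [0,0,0],
  ],
  hand=[0.4,0.4,0.477,0.477,0.477,0.477,0.477],
)

```text
time: 10.0
ee_pos: [0.5149, -0.0187, 0.0805]
tcp_rot: [-3.141, 0.787, 3.039]
force: [-0.2, 0.3, -0.5]
gripper_width: 0.0406
```

```bash
python3 - <<'E'
from pr import *
s=st(); print(s['time'],s['gripper_width'],"tip",tipnow(),s['tcp_rot'],s['force'],s['torque'])
E
```

```text
10.0 0.040640784076813624 tip [ 0.44211236 -0.01117436  0.01848405] [-3.1414361   0.78674641  3.0385021 ] [-0.21145585  0.34722545 -0.49710319] [ 0.04042226  0.77137999 -0.03466101]
```

Request:
carry_out(
  translation=[
    [-0.01,0,-0.01],
    [-0.03,0,-0.03],
    [-0.057,0,-0.057],
    [-0.057,0,-0.057],
  ],
  delta_rot=[
    [0,0,0],
    [0,0,0],
    [0,0,0],
    [0,0,0],
  ],
  hand=[0.477,0.477,0.477,0.54],
)

```text
time: 10.4
ee_pos: [0.5169, -0.0187, 0.1684]
tcp_rot: [3.14, 0.796, 3.038]
force: [1.2, 0.7, 0.2]
gripper_width: 0.0464
```

```bash
python3 - <<'E'
from pr import *
s=st(); print(s['time'],s['gripper_width'],"tip",tipnow(),s['force'])
tipgoal((.495,-.117,.085),np.radians(45))
pralines(("side","top","wrist"))
E
```

```text
10.4 0.04635966208137249 tip [ 0.4446402  -0.01114698  0.10567173] [1.1647433  0.6500106  0.17981684]
tcp [ 0.5679 -0.1243  0.1469]
trans [-0.0279 -0.0998  0.059 ] rot [-0.0017  0.0102 -0.0028]
side praline px [367. 242.] 59 [ 0.5315 -0.1133  0.018 ] z 0.0195
side praline px [353. 248.] 104 [ 0.4914 -0.1171  0.018 ] z 0.0194
top praline px [374. 192.] 49 [ 0.5387 -0.1083  0.018 ] z 0.0233
wrist praline px [209.  27.] 1801 [ 0.4878 -0.0858  0.018 ] z 0.0222
wrist praline px [437.  20.] 650 [0.4972 0.0507 0.018 ] z 0.024
wrist praline px [206.  89.] 1115 [ 0.5369 -0.1083  0.018 ] z 0.0212
```

```bash
python3 - <<'E'
from pr import *
w,d,ci=snap("wrist"); t,_,_=snap("top"); s,_,_=snap("side")
a=cv2.resize(w,(480,300)); b=cv2.resize(t[170:270,260:420],(480,300)); c=cv2.resize(s[190:290,260:420],(480,300))
save(np.vstack([np.hstack([b,c])[:, :800],np.hstack([a,a])[:, :800]])[:600],"m9.png")
E
```

```text
(no output)
```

View pics/m9.png

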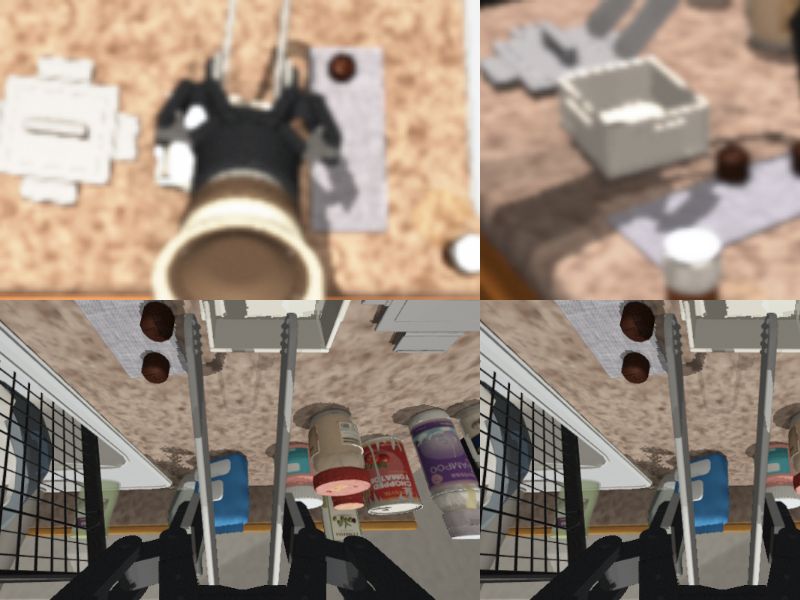

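```bash
python3 - <<'E'
from pr import *
print(st()['time'])
pralines(("side","wrist","side","wrist"))
E
```

```text
10.7
side praline px [367. 242.] 57 [ 0.5319 -0.1127  0.018 ] z 0.0195
side praline px [344. 244.] 108 [ 0.4865 -0.0923  0.018 ] z 0.019
wrist praline px [438.  22.] 750 [0.4954 0.0508 0.018 ] z 0.0241
wrist praline px [209.  32.] 1776 [ 0.4879 -0.0857  0.018 ] z 0.0221
wrist praline px [207.  93.] 1102 [ 0.5369 -0.1082  0.018 ] z 0.0212
side praline px [367. 242.] 58 [ 0.5317 -0.113   0.018 ] z 0.0189
side praline px [344. 244.] 108 [ 0.4869 -0.0922  0.018 ] z 0.0192
wrist praline px [438.  22.] 729 [0.4959 0.0508 0.018 ] z 0.024
wrist praline px [209.  31.] 1788 [ 0.4878 -0.0855  0.018 ] z 0.0222
wrist praline px [207.  93.] 1098 [ 0.5369 -0.1082  0.018 ] z 0.0213
```

```bash
python3 - <<'E'
from pr import *
tipgoal((.4885,-.0862,.08),np.radians(45))
E
```

```text
tcp [ 0.5614 -0.0935  0.1419]
trans [-0.0253 -0.0696  0.0514] rot [-0.0024  0.0005 -0.0021]
```

Request:
carry_out(
  translation=[
    [-0.018,-0.03,0.02],
    [-0.0253,-0.0696,0.04],
    [-0.0253,-0.0696,0.0514],
    [-0.0253,-0.0696,0.0514],
    [-0.0253,-0.0696,0.0514],
  ],
  delta_rot=[
    [0,0,0],
    [-0.002,0,-0.002],
    [-0.002,0,-0.002],
    [-0.002,0,-0.002],
    [-0.002,0,-0.002],
  ],
  hand=[0.54,0.54,0.54,0.54,0.54],
)

```text
time: 11.4
ee_pos: [0.561, -0.0929, 0.1413]
tcp_rot: [3.141, 0.784, 3.042]
force: [-0.0, 0.0, -1.2]
gripper_width: 0.0461
```

```bash
python3 - <<'E'
from pr import *
s=st(); print(s['time'],s['gripper_width'],"tip",tipnow(),s['tcp_rot'],s['force'])
pralines(("side","top"))
tipgoal((.4885,-.0862,.017),np.radians(45))
E
```

```text
11.4 0.04608333664181122 tip [ 0.48804195 -0.08556767  0.07944233] [3.14143633 0.78444263 3.04152944] [-0.01436636  0.04168287 -1.24223039]
side praline px [367. 242.] 63 [ 0.5302 -0.1145  0.018 ] z 0.0179
side praline px [344. 244.] 110 [ 0.4857 -0.0932  0.018 ] z 0.0185
top praline px [339. 227.] 36 [ 0.4418 -0.0128  0.018 ] z 0.0263
tcp [ 0.5614 -0.0935  0.0789]
trans [ 0.0449 -0.0012  0.045 ] rot [0.0008 0.0011 0.0011]
```

Request:
carry_out(
  translation=[
    [0.02,-0.001,0.02],
    [0.035,-0.001,0.035],
    [0.041,-0.001,0.041],
    [0.045,-0.001,0.045],
    [0.045,-0.001,0.045],
    [0.045,-0.001,0.045],
  ],
  delta_rot=[
    [0,0.001,0.001],
    [0,0.001,0.001],
    [0,0.001,0.001],
    [0,0.001,0.001],
    [0,0.001,0.001],
    [0,0.001,0.001],
  ],
  hand=[0.54,0.54,0.54,0.54,0.54,0.54],
)

```text
time: 12.1
ee_pos: [0.5619, -0.0932, 0.0804]
tcp_rot: [3.141, 0.787, 3.042]
force: [0.5, -0.3, -0.2]
gripper_width: 0.0461
```

Request:
carry_out(
  translation=[
    [0,0,0],
    [0,0,0],
    [0,0,0],
    [0,0,0],
    [0,0,0],
    [0,0,0],
    [0,0,0],
  ],
  delta_rot=[
    [0,0,0],
    [0,0,0],
    [0,0,0],
    [0,0,0],
    [0,0,0],
    [0,0,0],
    [0,0,0],
  ],
  hand=[0.4,0.4,0.4,0.4,0.4,0.4,0.4],
  force=40,
)

```text
time: 12.8
ee_pos: [0.5622, -0.0933, 0.081]
tcp_rot: [3.141, 0.788, 3.042]
force: [1.0, 0.9, 2.0]
gripper_width: 0.0378
```

Request:
carry_out(
  translation=[
    [-0.015,0,-0.015],
    [-0.04,0,-0.04],
    [-0.057,0,-0.057],
    [-0.057,0,-0.057],
  ],
  delta_rot=[
    [0,0,0],
    [0,0,0],
    [0,0,0],
    [0,0,0],
  ],
  hand=[0.4,0.4,0.4,0.4],
)

```text
time: 13.2
ee_pos: [0.5633, -0.0935, 0.1663]
tcp_rot: [-3.141, 0.794, 3.043]
force: [0.9, 0.5, -0.4]
gripper_width: 0.0375
```

```bash
python3 - <<'E'
from pr import *
s=st(); print(s['time'],s['gripper_width'],"tip",tipnow(),s['tcp_rot'],s['force'])
pralines(("side","top"))
tipgoal((.4453,.0331,.095),np.radians(45))
E
```

```text
13.2 0.03751599280606148 tip [ 0.49093415 -0.08637395  0.1037421 ] [-3.14115149  0.79377277  3.04292938] [ 0.87517344  0.49428389 -0.37745419]
side praline px [367. 242.] 60 [ 0.5306 -0.114   0.018 ] z 0.0184
top praline px [339. 227.] 44 [ 0.4424 -0.0119  0.018 ] z 0.0258
tcp [0.5182 0.0258 0.1569]
trans [ 0.0418  0.1141 -0.0361] rot [0.0009 0.0021 0.0005]
```

Request:
carry_out(
  translation=[
    [0.015,0.045,-0.015],
    [0.033,0.09,-0.03],
    [0.0418,0.114,-0.036],
    [0.0418,0.114,-0.036],
    [0.0418,0.114,-0.036],
  ],
  delta_rot=[
    [0,0.002,0],
    [0,0.002,0],
    [0,0.002,0],
    [0,0.002,0],
    [0,0.002,0],
  ],
  hand=[0.4,0.4,0.4,0.4,0.4],
)

```text
time: 13.8
ee_pos: [0.5177, 0.0263, 0.155]
tcp_rot: [-3.141, 0.783, 3.045]
force: [0.6, 0.2, -1.5]
gripper_width: 0.0377
```

```bash
python3 - <<'E'
from pr import *
s=st(); print(s['time'],s['gripper_width'],"tip",tipnow(),s['tcp_rot'],s['force'],s['joints'])
tipgoal((.4453,.0331,.021),np.radians(45))
E
```

```text
13.8 0.03766906997912328 tip [0.44467743 0.03342065 0.09320603] [-3.14109555  0.78335175  3.04500275] [ 0.57509609  0.20153606 -1.51082576] [ 0.14347287 -0.7936135  -0.85144434  0.74424496 -0.16906695  0.17174778]
tcp [0.5182 0.0258 0.0829]
trans [ 0.0505 -0.0005  0.0514] rot [ 0.0019 -0.002   0.0024]
```

Request:
carry_out(
  translation=[
    [0.02,-0.0005,0.02],
    [0.035,-0.0005,0.036],
    [0.044,-0.0005,0.045],
    [0.051,-0.0005,0.052],
    [0.051,-0.0005,0.052],
    [0.051,-0.0005,0.052],
    [0.051,-0.0005,0.052],
  ],
  delta_rot=[
    [0.002,-0.002,0.002],
    [0.002,-0.002,0.002],
    [0.002,-0.002,0.002],
    [0.002,-0.002,0.002],
    [0.002,-0.002,0.002],
    [0.002,-0.002,0.002],
    [0.002,-0.002,0.002],
  ],
  hand=[0.4,0.4,0.4,0.4,0.4,0.4,0.4],
)

```text
time: 14.5
ee_pos: [0.5186, 0.0257, 0.0833]
tcp_rot: [-3.141, 0.786, 3.042]
force: [0.1, 0.2, -1.7]
gripper_width: 0.0378
```

Request:
carry_out(
  translation=[
    [0,0,0],
    [0,0,0],
    [0,0,0],
    [0,0,0],
    [0,0,0],
    [0,0,0],
  ],
  delta_rot=[
    [0,0,0],
    [0,0,0],
    [0,0,0],
    [0,0,0],
    [0,0,0],
    [0,0,0],
  ],
  hand=[0.4,0.477,0.477,0.477,0.477,0.477],
)

```text
time: 15.1
ee_pos: [0.5186, 0.0257, 0.0832]
tcp_rot: [-3.141, 0.786, 3.042]
force: [0.1, -0.6, -0.1]
gripper_width: 0.0408
```

Request:
carry_out(
  translation=[
    [-0.01,0,-0.01],
    [-0.03,0,-0.03],
    [-0.055,0,-0.055],
    [-0.055,0,-0.055],
  ],
  delta_rot=[
    [0,0,0],
    [0,0,0],
    [0,0,0],
    [0,0,0],
  ],
  hand=[0.477,0.477,0.477,0.54],
)

```text
time: 15.5
ee_pos: [0.5205, 0.026, 0.1678]
tcp_rot: [3.139, 0.795, 3.04]
force: [-0.2, 0.5, -0.1]
gripper_width: 0.0459
```

```bash
python3 - <<'E'
from pr import *
s=st(); print(s['time'],s['gripper_width'],"tip",tipnow(),s['tcp_rot'],s['force'])
pralines(("side","top","wrist"))
tipgoal((.537,-.109,.09),np.radians(49))
E
```

```text
15.5 0.04591466387300525 tip [0.44821904 0.03337117 0.10517557] [3.13894707 0.79460548 3.03977857] [-0.19131306  0.48664619 -0.08711633]
side praline px [300. 226.] 38 [0.4539 0.0317 0.018 ] z 0.0237
side praline px [367. 242.] 52 [ 0.5312 -0.1143  0.018 ] z 0.0187
top praline px [374. 192.] 49 [ 0.5388 -0.1086  0.018 ] z 0.0238
top praline px [340. 227.] 28 [ 0.4418 -0.0146  0.018 ] z 0.025
wrist praline px [206.  20.] 624 [ 0.4865 -0.0406  0.018 ] z 0.024
wrist praline px [360.  21.] 230 [0.4964 0.0496 0.018 ] z 0.0238
wrist praline px [147.  90.] 1166 [ 0.5371 -0.1073  0.018 ] z 0.0211
tcp [ 0.6054 -0.1159  0.1569]
trans [-0.0688 -0.1322  0.0737] rot [-0.0001 -0.0695  0.0003]
```

Request:
carry_out(
  translation=[
    [-0.03,-0.04,0.01],
    [-0.055,-0.08,0.04],
    [-0.0688,-0.12,0.07],
    [-0.0688,-0.132,0.074],
    [-0.0688,-0.132,0.074],
    [-0.0688,-0.132,0.074],
  ],
  delta_rot=[
    [0,-0.07,0],
    [0,-0.07,0],
    [0,-0.07,0],
    [0,-0.07,0],
    [0,-0.07,0],
    [0,-0.07,0],
  ],
  hand=[0.54,0.54,0.54,0.54,0.54,0.54],
)

```text
time: 16.25
ee_pos: [0.6048, -0.116, 0.1544]
tcp_rot: [3.141, 0.852, 3.04]
force: [-0.0, 0.2, 0.3]
gripper_width: 0.0463
```

```bash
python3 - <<'E'
from pr import *
s=st(); print(s['time'],s['gripper_width'],"tip",tipnow(),s['tcp_rot'],s['force'])
pralines(("side","top"))
tipgoal((.5375,-.1085,.021),np.radians(49))
E
```

```text
16.25 0.04634469688551013 tip [ 0.53622084 -0.1090129   0.08765053] [3.1410903  0.8523583  3.04018996] [-0.03212343  0.24803071  0.27750806]
side praline px [301. 225.] 17 [0.4563 0.0339 0.018 ] z 0.0237
side praline px [366. 242.] 62 [ 0.5303 -0.1141  0.018 ] z 0.0175
top praline px [323. 225.] 39 [0.4473 0.0323 0.018 ] z 0.0261
top praline px [339. 227.] 45 [ 0.4427 -0.0115  0.018 ] z 0.0258
tcp [ 0.6059 -0.1154  0.0879]
trans [ 0.051  -0.0004  0.0453] rot [ 0.0006 -0.0003  0.0006]
```

Request:
carry_out(
  translation=[
    [0.022,0,0.02],
    [0.04,0,0.035],
    [0.047,0,0.042],
    [0.052,0,0.046],
    [0.052,0,0.046],
    [0.052,0,0.046],
  ],
  delta_rot=[
    [0,0,0],
    [0,0,0],
    [0,0,0],
    [0,0,0],
    [0,0,0],
    [0,0,0],
  ],
  hand=[0.54,0.54,0.54,0.54,0.54,0.54],
)

```text
time: 16.95
ee_pos: [0.6065, -0.1149, 0.0883]
tcp_rot: [-3.141, 0.857, 3.043]
force: [0.2, -0.1, -1.1]
gripper_width: 0.0459
```

Request:
carry_out(
  translation=[
    [0,0,0],
    [0,0,0],
    [0,0,0],
    [0,0,0],
    [0,0,0],
    [0,0,0],
    [0,0,0],
  ],
  delta_rot=[
    [0,0,0],
    [0,0,0],
    [0,0,0],
    [0,0,0],
    [0,0,0],
    [0,0,0],
    [0,0,0],
  ],
  hand=[0.4,0.4,0.4,0.4,0.4,0.4,0.4],
  force=40,
)

```text
time: 17.65
ee_pos: [0.6069, -0.115, 0.0891]
tcp_rot: [-3.141, 0.858, 3.043]
force: [1.6, 0.4, 3.0]
gripper_width: 0.0376
```

Request:
carry_out(
  translation=[
    [-0.015,0,-0.013],
    [-0.04,0,-0.035],
    [-0.061,0,-0.053],
    [-0.061,0,-0.053],
  ],
  delta_rot=[
    [0,0,0],
    [0,0,0],
    [0,0,0],
    [0,0,0],
  ],
  hand=[0.4,0.4,0.4,0.4],
)

```text
time: 18.05
ee_pos: [0.6081, -0.1153, 0.1753]
tcp_rot: [-3.14, 0.864, 3.044]
force: [0.3, -0.5, 0.1]
gripper_width: 0.0375
```

```bash
python3 - <<'E'
from pr import *
s=st(); print(s['time'],s['gripper_width'],"tip",tipnow(),s['tcp_rot'],s['force'])
pralines(("side","top"))
tipgoal((.470,.0085,.1),np.radians(49))
E
```

```text
18.05 0.03754428505210575 tip [ 0.54031786 -0.10864459  0.10779503] [-3.13957901  0.86440327  3.04432324] [ 0.33279626 -0.47058618  0.12064656]
side praline px [301. 225.] 17 [0.4563 0.0339 0.018 ] z 0.0239
top praline px [323. 225.] 42 [0.447  0.0322 0.018 ] z 0.0254
top praline px [338. 227.] 48 [ 0.4426 -0.0112  0.018 ] z 0.0258
tcp [0.5384 0.0016 0.1669]
trans [ 0.0538  0.1093 -0.0582] rot [0.0006 0.0024 0.0011]
```

Request:
carry_out(
  translation=[
    [0.018,0.04,-0.019],
    [0.04,0.085,-0.044],
    [0.0538,0.109,-0.058],
    [0.0538,0.109,-0.058],
    [0.0538,0.109,-0.058],
    [0.0538,0.109,-0.058],
  ],
  delta_rot=[
    [0,0.002,0.001],
    [0,0.002,0.001],
    [0,0.002,0.001],
    [0,0.002,0.001],
    [0,0.002,0.001],
    [0,0.002,0.001],
  ],
  hand=[0.4,0.4,0.4,0.4,0.4,0.4],
)

```text
time: 18.75
ee_pos: [0.5385, 0.0009, 0.1655]
tcp_rot: [-3.142, 0.854, 3.042]
force: [0.3, -0.6, 0.3]
gripper_width: 0.0378
```

```bash
python3 - <<'E'
from pr import *
s=st(); print(s['time'],s['gripper_width'],"tip",tipnow(),s['tcp_rot'],s['force'],s['joints'])
tipgoal((.470,.0085,.0245),np.radians(49))
im,d,ci=snap("wrist"); P=cloud(d,ci); print(proj([(.498+.002*0,.006,.04),(.506,.005,.04)],ci))
E
```

```text
18.75 0.03778340943873176 tip [0.47005916 0.00773597 0.09869464] [-3.14154824  0.85408296  3.04166578] [ 0.28580202 -0.58142683  0.344704  ] [ 0.0686182  -0.80445832 -0.87977896  0.6484729  -0.12686071  0.11131798]
tcp [0.5384 0.0016 0.0914]
trans [0.056  0.0008 0.0485] rot [ 0.     -0.0011  0.    ]
[[326.04483621   5.0140232 ]
 [325.56140858  19.14889847]]
```

Request:
carry_out(
  translation=[
    [0.022,0.001,0.019],
    [0.04,0.001,0.034],
    [0.047,0.001,0.041],
    [0.05,0.001,0.043],
    [0.05,0.001,0.043],
  ],
  delta_rot=[
    [0,0,0],
    [0,0,0],
    [0,0,0],
    [0,0,0],
    [0,0,0],
  ],
  hand=[0.4,0.4,0.4,0.4,0.4],
)

```text
time: 19.3
ee_pos: [0.5385, 0.001, 0.1]
tcp_rot: [-3.142, 0.854, 3.04]
force: [0.4, 0.1, 0.0]
gripper_width: 0.0377
```

Request:
carry_out(
  translation=[
    [0.003,0,0.003],
    [0.006,0,0.0055],
    [0.006,0,0.0055],
    [0.006,0,0.0055],
  ],
  delta_rot=[
    [0,0,0],
    [0,0,0],
    [0,0,0],
    [0,0,0],
  ],
  hand=[0.4,0.4,0.4,0.4],
)

```text
time: 19.7
ee_pos: [0.5388, 0.001, 0.092]
tcp_rot: [-3.142, 0.854, 3.04]
force: [0.2, 0.5, -1.5]
gripper_width: 0.0375
```

```bash
python3 - <<'E'
from pr import *
s=st(); print(s['time'],s['gripper_width'],"tip",tipnow(),s['tcp_rot'],s['force'],s['torque'])
im,d,ci=snap("side"); b,_,_=snap("top")
save(np.hstack([cv2.resize(im[185:275,270:370],(400,360)),cv2.resize(b[190:260,295:375],(400,360))]),"s10.png")
tipgoal((.470,.0085,.0245),np.radians(49))
E
```

```text
19.7 0.03746862572252118 tip [0.47033306 0.00799969 0.02519247] [-3.14156213  0.85416889  3.04003125] [ 0.16765325  0.52827477 -1.47315611] [0.09329396 0.81268215 0.01027797]
tcp [0.5384 0.0016 0.0914]
trans [0.0009 0.0006 0.0001] rot [-0.0012 -0.0008 -0.001 ]
```

View pics/s10.png

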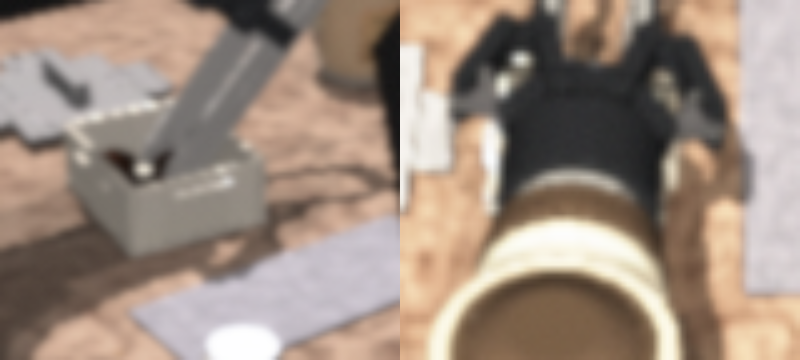

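Request:
carry_out(
  translation=[
    [0.001,0,0.001],
    [0.001,0,0.001],
    [0.001,0,0.001],
    [0.001,0,0.001],
    [0.001,0,0.001],
    [0.001,0,0.001],
  ],
  delta_rot=[
    [0,0,0],
    [0,0,0],
    [0,0,0],
    [0,0,0],
    [0,0,0],
    [0,0,0],
  ],
  hand=[0.4,0.477,0.477,0.477,0.477,0.477],
)

```text
time: 20.4
ee_pos: [0.539, 0.001, 0.0908]
tcp_rot: [3.142, 0.854, 3.04]
force: [-0.6, 0.0, -0.3]
gripper_width: 0.0409
```

Request:
carry_out(
  translation=[
    [-0.008,0,-0.007],
    [-0.022,0,-0.019],
    [-0.045,0,-0.039],
    [-0.068,0,-0.059],
    [-0.068,0,-0.059],
  ],
  delta_rot=[
    [0,0,0],
    [0,0,0],
    [0,0,0],
    [0,0,0],
    [0,0,0],
  ],
  hand=[0.477,0.477,0.477,0.477,0.477],
)

```text
time: 20.9
ee_pos: [0.5409, 0.0011, 0.1884]
tcp_rot: [3.139, 0.863, 3.038]
force: [0.5, -0.8, -0.6]
gripper_width: 0.0409
```

```bash
python3 - <<'E'
from pr import *
s=st(); print(s['time'],s['gripper_width'],"tip",tipnow(),s['tcp_rot'],s['force'])
pralines(("side",))
# mat outline (wrist w1 + top0)
for n in ("w1","top0"):
    z=np.load(n+".npz"); ci=z if n=="w1" else optics.camera_info("top"); P=cloud(z["d"],ci); X,Y,Z=P[...,0],P[...,1],P[...,2]
    hsv=cv2.cvtColor(z["im"],cv2.COLOR_RGB2HSV).astype(int)
    m=((hsv[...,1]<60)&(X>.34)&(X<.62)&(Y>-.18)&(Y<-.05)&(abs(Z)<.02)).astype(np.uint8)
    m=cv2.morphologyEx(cv2.morphologyEx(m,cv2.MORPH_CLOSE,np.ones((9,9))),cv2.MORPH_OPEN,np.ones((9,9)))
    c=max(cv2.findContours(m,0,2)[0],key=cv2.contourArea)[:,0]; w=onplane(c,.003,ci)
    print(n,cv2.minAreaRect((w[:,:2]*1000).astype(np.float32)))
# tongs laid target: level, tips at
Rm=R.from_euler('xyz',(np.pi,0,np.pi-.1)); goal((.56,-.121,.15),Rm)
E
```

```text
20.9 0.04093512699769813 tip [0.47306366 0.00810724 0.12099046] [3.13932718 0.86324444 3.03816418] [ 0.50171346 -0.82342439 -0.58438849]
side praline px [300. 225.] 32 [0.4544 0.0329 0.018 ] z 0.0236
side praline px [312. 226.] 38 [0.475  0.0123 0.018 ] z 0.0237
w1 ((478.05206298828125, -113.54591369628906), (129.73587036132812, 277.63922119140625), 89.8947982788086)
top0 ((464.1408996582031, -113.6870346069336), (197.9698028564453, 74.54208374023438), 0.4156220555305481)
trans [ 0.0055 -0.1194  0.0472] rot [ 1.000e-04  8.594e-01 -1.900e-03]
```

```bash
python3 - <<'E'
from h import *
z=np.load("w1.npz"); print(np.round(onplane([(140,184),(187,184),(200,288),(157,289)],.003,z),4).tolist())
print(np.round(onplane([(363,186),(387,186),(388,245),(363,245)],.003,optics.camera_info("top")),4).tolist())
E
```

```text
[[0.3897, -0.1467, 0.003], [0.3902, -0.0795, 0.003], [0.5637, -0.0826, 0.003], [0.5647, -0.1516, 0.003]]
[[0.56, -0.0809, 0.003], [0.5605, -0.1485, 0.003], [0.3952, -0.1475, 0.003], [0.3947, -0.079, 0.003]]
```

```bash
python3 - <<'E'
from h import *
goal((.5506,-.1164,.10),(np.pi,0,np.pi-.02))
E
```

```text
trans [ 0.0498 -0.1159  0.0724] rot [-0.0343  0.859  -0.0769]
```

Request:
carry_out(
  translation=[
    [0.0,-0.04,0.0],
    [0.02,-0.08,0.03],
    [0.0498,-0.116,0.072],
    [0.0498,-0.116,0.072],
    [0.0498,-0.116,0.072],
    [0.0498,-0.116,0.072],
    [0.0498,-0.116,0.072],
    [0.0498,-0.116,0.072],
  ],
  delta_rot=[
    [-0.034,0.859,-0.077],
    [-0.034,0.859,-0.077],
    [-0.034,0.859,-0.077],
    [-0.034,0.859,-0.077],
    [-0.034,0.859,-0.077],
    [-0.034,0.859,-0.077],
    [-0.034,0.859,-0.077],
    [-0.034,0.859,-0.077],
  ],
  hand=[0.477,0.477,0.477,0.5,0.5,0.54,0.54,0.54],
)

```text
time: 21.75
ee_pos: [0.5505, -0.1164, 0.0978]
tcp_rot: [3.141, -0.003, 3.122]
force: [0.2, -0.1, -0.8]
gripper_width: 0.046
```

```bash
python3 - <<'E'
from h import *
s=st(); print(s['time'],s['gripper_width'],"tip",tipnow(),s['ee_pos'],s['tcp_rot'],s['force'])
goal((.5506,-.1164,.0065),(np.pi,0,np.pi-.02))
im,d,ci=snap("wrist"); save(im,"w11.png")
E
```

```text
21.75 0.04603988762265718 tip [ 0.45495319 -0.11452083  0.10605094] [ 0.55051004 -0.11642324  0.09776659] [ 3.14106774e+00 -2.97474624e-03  3.12164275e+00] [ 0.20643354 -0.06083762 -0.75389308]
trans [-0.0004 -0.      0.0913] rot [ 0.0005 -0.003   0.    ]
```

View pics/w11.png

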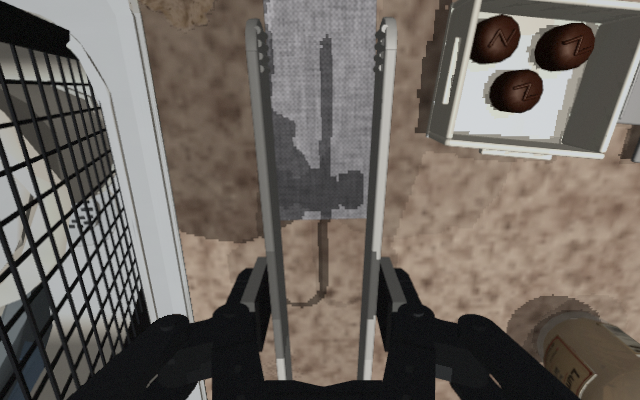

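Request:
carry_out(
  translation=[
    [0,0,0.04],
    [0,0,0.07],
    [0,0,0.084],
    [0,0,0.089],
    [0,0,0.091],
    [0,0,0.091],
    [0,0,0.091],
  ],
  delta_rot=[
    [0,-0.003,0],
    [0,-0.003,0],
    [0,-0.003,0],
    [0,-0.003,0],
    [0,-0.003,0],
    [0,-0.003,0],
    [0,-0.003,0],
  ],
  hand=[0.54,0.54,0.54,0.54,0.54,0.54,0.54],
)

```text
time: 22.5
ee_pos: [0.5509, -0.1165, 0.0099]
tcp_rot: [-3.141, 0.006, 3.122]
force: [-0.5, -0.0, -1.9]
gripper_width: 0.0461
```

Request:
carry_out(
  translation=[
    [0,0,0.002],
    [0,0,0.002],
    [0,0,0.002],
  ],
  delta_rot=[
    [0,0,0],
    [0,0,0],
    [0,0,0],
  ],
  hand=[0.54,0.54,0.54],
)

```text
time: 22.8
ee_pos: [0.5511, -0.1166, 0.008]
tcp_rot: [-3.141, 0.006, 3.122]
force: [0.8, 0.4, -0.4]
gripper_width: 0.046
```

Request:
carry_out(
  translation=[
    [0,0,0.002],
    [0,0,0.002],
    [0,0,0.002],
    [0,0,0.002],
  ],
  delta_rot=[
    [0,0.006,0],
    [0,0.006,0],
    [0,0.006,0],
    [0,0.006,0],
  ],
  hand=[0.54,0.54,0.54,0.54],
)

```text
time: 23.2
ee_pos: [0.5512, -0.1166, 0.006]
tcp_rot: [-3.141, -0.0, 3.122]
force: [0.2, -1.2, 1.2]
gripper_width: 0.0461
```

Request:
carry_out(
  translation=[
    [0,0,0],
    [0,0,0],
    [0,0,0],
    [0,0,0],
    [0,0,0],
    [0,0,0],
  ],
  delta_rot=[
    [0,0,0],
    [0,0,0],
    [0,0,0],
    [0,0,0],
    [0,0,0],
    [0,0,0],
  ],
  hand=[0.57,0.6,0.65,0.75,0.75,0.75],
)

```text
time: 23.8
ee_pos: [0.5512, -0.1166, 0.006]
tcp_rot: [-3.141, -0.0, 3.122]
force: [0.4, 0.3, 0.4]
gripper_width: 0.0642
```

Request:
carry_out(
  translation=[
    [0,0,-0.02],
    [0,0,-0.06],
    [0,0,-0.11],
    [0,0,-0.16],
    [0,0,-0.2],
    [0,0,-0.2],
  ],
  delta_rot=[
    [0,0,0],
    [0,0,0],
    [0,0,0],
    [0,0,0],
    [0,0,0],
    [0,0,0],
  ],
  hand=[0.75,0.75,0.75,0.75,0.75,0.75],
)

```text
time: 24.4
ee_pos: [0.553, -0.1168, 0.2126]
tcp_rot: [-3.139, 0.009, 3.122]
force: [0.1, -0.5, 0.0]
gripper_width: 0.0637
```

```bash
python3 - <<'E'
from h import *
s=st(); print(s['time'],s['gripper_width'],s['ee_pos'],s['tcp_rot'],s['force'],s['joints'])
im,d,ci=snap("wrist"); save(im,"w12.png"); np.savez("w12.npz",im=im,d=d,K=ci["K"],k1=ci["k1"],world_to_cam=ci["world_to_cam"])
P=cloud(d,ci); X,Y,Z=P[...,0],P[...,1],P[...,2]
p=P[(X>.43)&(X<.70)&(Y>-.16)&(Y<-.06)&(Z>.017)&(Z<.035)]
for x0 in np.arange(.44,.68,.03):
    q=p[(p[:,0]>x0)&(p[:,0]<x0+.03)]
    if len(q)>5: print(round(x0+.015,3),np.round([np.median(q[q[:,1]<-.1155,1]),np.median(q[q[:,1]>-.1155,1]),np.percentile(q[:,2],90)],4))
print("xr",np.percentile(p[:,0],[.3,99.7]))
E
```

```text
24.4 0.0637263156999453 [ 0.55302166 -0.1168496   0.21260786] [-3.13935909  0.00910161  3.12153317] [ 0.11988983 -0.51659235  0.04763923] [-2.07981198e-01  1.07658655e-01  1.61992452e-01  1.61577149e+00
 -4.93926199e-04 -1.87913861e-01]
0.455 [-0.1439 -0.0869  0.0251]
0.485 [-0.1429 -0.0885  0.0253]
0.515 [-0.1415 -0.0902  0.0254]
0.545 [-0.1401 -0.0928  0.0252]
0.575 [-0.1388 -0.0948  0.0252]
0.605 [-0.1374 -0.0969  0.0253]
0.635 [-0.1307 -0.1024  0.0251]
xr [0.44702092 0.64823517]
```

```bash
python3 - <<'E'
from h import *
goal((.481,.10,.20),(np.pi,0,-np.pi/2-.1))
E
```

```text
trans [0.0758 0.2152 0.0085] rot [-0.0053  0.0032 -1.4909]
```

Request:
carry_out(
  translation=[
    [0.0,0.04,0.0],
    [0.03,0.08,0.0],
    [0.05,0.12,0.0],
    [0.065,0.17,0.0],
    [0.076,0.215,0.0],
    [0.076,0.215,0.008],
    [0.076,0.215,0.008],
    [0.076,0.215,0.008],
  ],
  delta_rot=[
    [-0.005,0.003,-1.491],
    [-0.005,0.003,-1.491],
    [-0.005,0.003,-1.491],
    [-0.005,0.003,-1.491],
    [-0.005,0.003,-1.491],
    [-0.005,0.003,-1.491],
    [-0.005,0.003,-1.491],
    [-0.005,0.003,-1.491],
  ],
  hand=[0.75,0.6,0.5,0.5,0.5,0.5,0.5,0.5],
)

```text
time: 25.25
ee_pos: [0.48, 0.1003, 0.1988]
tcp_rot: [3.14, -0.001, -1.954]
force: [0.6, -0.0, -0.1]
gripper_width: 0.0428
```

```bash
python3 - <<'E'
from h import *
s=st(); print(s['time'],s['gripper_width'],s['ee_pos'],s['tcp_rot'],s['joints'])
goal((.481,.11,.14),(np.pi,0,-np.pi/2-.1))
E
```

```text
25.25 0.04279633802697491 [0.47999473 0.10026805 0.19883941] [ 3.13993801e+00 -1.43464507e-03 -1.95404732e+00] [ 2.06091387e-01 -6.30374639e-02 -3.83939600e-02  1.59761274e+00
 -2.72953034e-04 -9.81452468e-01]
trans [-0.0095  0.0026  0.0588] rot [ 0.0018 -0.0012 -0.2833]
```

Request:
carry_out(
  translation=[
    [-0.0095,0.0026,0.03],
    [-0.0095,0.0026,0.058],
    [-0.0095,0.0026,0.058],
    [-0.0095,0.0026,0.058],
  ],
  delta_rot=[
    [0.002,-0.001,-0.283],
    [0.002,-0.001,-0.283],
    [0.002,-0.001,-0.283],
    [0.002,-0.001,-0.283],
  ],
  hand=[0.5,0.5,0.5,0.5],
)

```text
time: 25.65
ee_pos: [0.4804, 0.1098, 0.1405]
tcp_rot: [3.14, -0.001, -1.675]
force: [-0.6, -0.6, 0.8]
gripper_width: 0.0426
```

```bash
python3 - <<'E'
from h import *
s=st(); print(s['time'],s['gripper_width'],s['ee_pos'],s['tcp_rot'])
im,d,ci=snap("wrist"); save(im,"w13.png")
P=cloud(d,ci); X,Y,Z=P[...,0],P[...,1],P[...,2]
for nm,m in (("bar",(X>.42)&(X<.54)&(Y>.10)&(Y<.21)&(Z>.024)&(Z<.036)),("lid",(X>.39)&(X<.57)&(Y>.07)&(Y<.25)&(Z>.005)&(Z<.036))):
    m=cv2.morphologyEx(m.astype(np.uint8),cv2.MORPH_OPEN,np.ones((3,3)))
    k,l,ss,c=cv2.connectedComponentsWithStats(m); i=1+np.argmax(ss[1:,4]); p=P[l==i]
    print(nm,cv2.minAreaRect((p[:,:2]*1000).astype(np.float32)),np.median(p[:,2]),len(p))
E
```

```text
25.65 0.042551973944925034 [0.48043337 0.10984998 0.14045078] [ 3.14001601e+00 -8.37607240e-04 -1.67521751e+00]
bar ((481.5313720703125, 151.8166961669922), (57.71269607543945, 11.528226852416992), 83.83838653564453) 0.029180482618365033 899
lid ((482.5162353515625, 151.20968627929688), (136.45126342773438, 133.905517578125), 40.377201080322266) 0.010992230440777517 15691
```

View pics/w13.png

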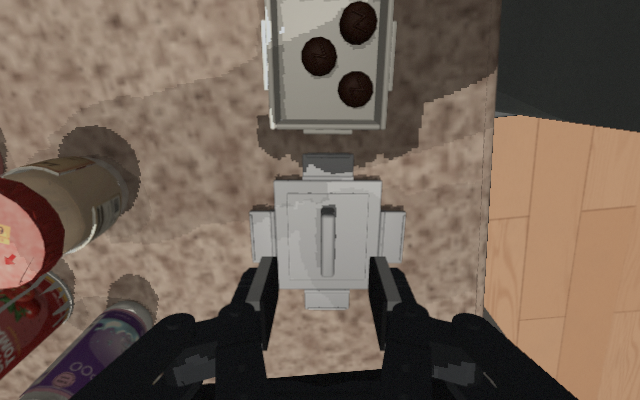

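```bash
python3 - <<'E'
from h import *
im,d,ci=snap("wrist")
P=cloud(d,ci); X,Y,Z=P[...,0],P[...,1],P[...,2]
p=P[(X>.39)&(X<.55)&(Y>-.08)&(Y<.075)&(Z>.036)&(Z<.044)]
print("z",np.median(p[:,2]),"ymin",p[:,1].min())
th=-.105
for th in (-.09,-.105,-.12):
    Rz=np.array([[np.cos(th),np.sin(th)],[-np.sin(th),np.cos(th)]]); q=(p[:,:2]-[.465,.009])@Rz.T*1000
    o=[]
    for a,b in ((-35,-15),(-15,0),(20,40)):
        w=q[(q[:,1]>a)&(q[:,1]<b)]; o.append((np.round(np.percentile(w[w[:,0]<0,0],[2,50,98]),1),np.round(np.percentile(w[w[:,0]>0,0],[2,50,98]),1)) if len(w)>10 else None)
    w=q[(abs(q[:,0])<10)]; w2=q[(abs(q[:,0])>25)&(abs(q[:,0])<33)]
    print(th,o,"ylug/y",np.percentile(w[:,1],[50,98]),np.percentile(w2[w2[:,1]>30,1],[2,50,98]))
    for sx in (-1,1):
        w2=q[(sx*q[:,0]>20)&(sx*q[:,0]<35)&(q[:,1]>35)]; print("  yedge",sx,np.percentile(w2[:,1],[2,50,98]))
goal((.4815,.152,.06),(np.pi,0,-np.pi/2-.107)); goal((.4815,.152,.0135),(np.pi,0,-np.pi/2-.107))
E
```

```text
z 0.03925082694483559 ymin -0.027813238724418352
-0.09 [(array([-39.5, -37.2, -35.5]), array([38.6, 40.4, 42.5])), (array([-39.1, -36.9, -35.3]), array([39. , 40.8, 42.9])), (array([-38.5, -36.1, -34.4]), array([39.2, 41.2, 43.5]))] ylug/y [44.6570968  46.72592367] [42.24699014 44.76320022 47.13469682]
  yedge -1 [36.196824   44.94682093 47.13467139]
  yedge 1 [42.2185109  44.13632824 46.36546784]
-0.105 [(array([-39.1, -36.8, -35.2]), array([39. , 40.7, 42.8])), (array([-38.9, -36.8, -35.1]), array([39.1, 40.9, 43. ])), (array([-38.8, -36.6, -34.9]), array([38.8, 40.6, 43. ]))] ylug/y [44.79366007 46.66416763] [42.68276812 44.56322577 46.71183186]
  yedge -1 [37.37827873 44.59952079 46.69296776]
  yedge 1 [42.67124525 44.51592848 46.72349203]
-0.12 [(array([-38.8, -36.4, -34.8]), array([39.4, 41. , 43.2])), (array([-38.8, -36.7, -35. ]), array([39.3, 41.1, 43.1])), (array([-39.4, -37.1, -35.4]), array([38.4, 40.2, 42.8]))] ylug/y [44.77557889 46.74322107] [42.82705136 44.74215342 47.13322443]
  yedge -1 [42.76161407 44.60962574 46.30016438]
  yedge 1 [43.12665768 44.91405223 47.13881292]
trans [-0.0418  0.0044  0.0821] rot [-0.0014  0.0002  0.0033]
trans [-0.0418  0.0045  0.1286] rot [-0.0014  0.0002  0.0033]
```

Request:
carry_out(
  translation=[
    [-0.03,0.003,0.02],
    [-0.042,0.0045,0.06],
    [-0.042,0.0045,0.1],
    [-0.042,0.0045,0.118],
    [-0.042,0.0045,0.126],
    [-0.042,0.0045,0.126],
    [-0.042,0.0045,0.126],
  ],
  delta_rot=[
    [-0.001,0,0.003],
    [-0.001,0,0.003],
    [-0.001,0,0.003],
    [-0.001,0,0.003],
    [-0.001,0,0.003],
    [-0.001,0,0.003],
    [-0.001,0,0.003],
  ],
  hand=[0.5,0.5,0.5,0.5,0.5,0.5,0.5],
)

```text
time: 26.45
ee_pos: [0.4826, 0.1524, 0.0179]
tcp_rot: [-3.139, 0.001, -1.678]
force: [-0.3, 0.1, 0.4]
gripper_width: 0.0427
```

```bash
python3 - <<'E'
from h import *
s=st(); print(s['time'],s['gripper_width'],s['ee_pos'],s['tcp_rot'],s['force'])
goal((.4815,.152,.0135),(np.pi,0,-np.pi/2-.107))
E
```

```text
26.45 0.042688567588306206 [0.48262062 0.15243233 0.01786758] [-3.13897115e+00  1.20334237e-03 -1.67846825e+00] [-0.28510429  0.05404952  0.39675059]
trans [0.0006 0.0011 0.0044] rot [-0.0026  0.0012 -0.0007]
```

Request:
carry_out(
  translation=[
    [0.0005,0.001,0.004],
    [0.0005,0.001,0.004],
    [0.0005,0.001,0.004],
    [0.0005,0.001,0.004],
    [0.0005,0.001,0.004],
    [0.0005,0.001,0.004],
    [0.0005,0.001,0.004],
    [0.0005,0.001,0.004],
  ],
  delta_rot=[
    [-0.003,0.001,0],
    [-0.003,0.001,0],
    [-0.003,0.001,0],
    [-0.003,0.001,0],
    [-0.003,0.001,0],
    [-0.003,0.001,0],
    [-0.003,0.001,0],
    [-0.003,0.001,0],
  ],
  hand=[0.5,0.5,0.05,0.05,0.05,0.05,0.05,0.05],
  force=60,
)

```text
time: 27.25
ee_pos: [0.4819, 0.1521, 0.0143]
tcp_rot: [-3.141, 0.0, -1.679]
force: [-1.4, -1.3, 5.6]
gripper_width: 0.0104
```

Request:
carry_out(
  translation=[
    [0,0,0],
    [0,0,-0.02],
    [0,0,-0.06],
    [0,0,-0.08],
    [0,0,-0.08],
  ],
  delta_rot=[
    [0,0,0],
    [0,0,0],
    [0,0,0],
    [0,0,0],
    [0,0,0],
  ],
  hand=[0.05,0.05,0.05,0.05,0.05],
)

```text
time: 27.75
ee_pos: [0.483, 0.1525, 0.0966]
tcp_rot: [-3.138, 0.002, -1.678]
force: [0.3, 0.4, -3.3]
gripper_width: 0.0102
```

```bash
python3 - <<'E'
from h import *
s=st(); print(s['time'],s['gripper_width'],s['ee_pos'],s['tcp_rot'],s['force'])
im,d,ci=snap("wrist"); save(im,"w15.png")
P=cloud(d,ci); T=R.from_euler('xyz',s['tcp_rot']); Q=(P-s['ee_pos'])@T.as_matrix()
# lid plate points in tool frame
m=(abs(Q[...,1])<.075)&(abs(Q[...,0])<.08)&(Q[...,2]>-.008)&(Q[...,2]<.02)&(d>0)
q=Q[m]; print(len(q),np.percentile(q,[1,50,99],axis=0).round(4)); print(cv2.minAreaRect((q[:,:2]*1000).astype(np.float32)))
A=np.c_[q[:,:2],np.ones(len(q))]; print("plane",np.linalg.lstsq(A,q[:,2],rcond=None)[0])
E
```

```text
27.75 0.010193233399354644 [0.4830103  0.15250393 0.09656392] [-3.13790193e+00  1.94548950e-03 -1.67841850e+00] [ 0.34624003  0.44733259 -3.34140138]
38064 [[-0.0664 -0.066   0.0002]
 [ 0.0212 -0.0008  0.0034]
 [ 0.0729  0.0643  0.0053]]
((2.2145614624023438, -2.15301513671875), (134.77786254882812, 132.13912963867188), 48.7972412109375)
plane [ 0.00177432 -0.00020302  0.00331464]
```

```bash
python3 - <<'E'
from h import *
goal((.4665,.0077,.09),(np.pi,0,-np.pi/2-.105))
E
```

```text
trans [1.454e-01 1.000e-04 4.300e-03] rot [-0.0013  0.0008 -0.0027]
```

Request:
carry_out(
  translation=[
    [0.04,0,0],
    [0.08,0,0],
    [0.12,0,0.002],
    [0.1454,0,0.004],
    [0.1454,0,0.004],
    [0.1454,0,0.004],
  ],
  delta_rot=[
    [0,0,0],
    [0,0,0],
    [-0.001,0.001,-0.003],
    [-0.001,0.001,-0.003],
    [-0.001,0.001,-0.003],
    [-0.001,0.001,-0.003],
  ],
  hand=[0.05,0.05,0.05,0.05,0.05,0.05],
)

```text
time: 28.4
ee_pos: [0.4657, 0.0073, 0.0884]
tcp_rot: [3.139, -0.0, -1.677]
force: [-0.3, -0.6, -2.7]
gripper_width: 0.0105
```

```bash
python3 - <<'E'
from h import *
s=st(); print(s['time'],s['gripper_width'],s['ee_pos'],s['tcp_rot'],s['force'])
goal((.4665,.0077,.05),(np.pi,0,-np.pi/2-.105))
E
```

```text
28.4 0.01054379110709242 [0.46566233 0.00732506 0.08838189] [ 3.13918595e+00 -1.78884151e-04 -1.67696549e+00] [-0.29983303 -0.61744056 -2.7063513 ]
trans [-0.0005 -0.0009  0.0384] rot [ 0.0024 -0.0002 -0.0012]
```

Request:
carry_out(
  translation=[
    [-0.0005,-0.001,0.015],
    [-0.0005,-0.001,0.028],
    [-0.0005,-0.001,0.033],
    [-0.0005,-0.001,0.037],
    [-0.0005,-0.001,0.039],
    [-0.0005,-0.001,0.039],
  ],
  delta_rot=[
    [0.002,0,-0.001],
    [0.002,0,-0.001],
    [0.002,0,-0.001],
    [0.002,0,-0.001],
    [0.002,0,-0.001],
    [0.002,0,-0.001],
  ],
  hand=[0.05,0.05,0.05,0.05,0.05,0.05],
)

```text
time: 29.0
ee_pos: [0.4667, 0.0079, 0.0494]
tcp_rot: [3.141, -0.0, -1.676]
force: [-0.3, 0.9, -2.6]
gripper_width: 0.0102
```

Request:
carry_out(
  translation=[
    [0,0,0.002],
    [0,0,0.003],
    [0,0,0.003],
    [0,0,0.003],
  ],
  delta_rot=[
    [0,0,0],
    [0,0,0],
    [0,0,0],
    [0,0,0],
  ],
  hand=[0.05,0.05,0.05,0.05],
)

```text
time: 29.4
ee_pos: [0.4671, 0.0079, 0.0473]
tcp_rot: [-3.141, 0.0, -1.676]
force: [-3.3, 1.5, 6.5]
gripper_width: 0.01
```

Request:
carry_out(
  translation=[
    [0,0,0],
    [0,0,0],
    [0,0,0],
    [0,0,0],
  ],
  delta_rot=[
    [0,0,0],
    [0,0,0],
    [0,0,0],
    [0,0,0],
  ],
  hand=[0.3,0.4,0.4,0.4],
)

```text
time: 29.8
ee_pos: [0.4671, 0.0079, 0.0473]
tcp_rot: [-3.141, 0.0, -1.676]
force: [0.1, 0.3, -0.4]
gripper_width: 0.034
```

Request:
carry_out(
  translation=[
    [0,0,-0.03],
    [0,0,-0.07],
    [0.0,0,-0.11],
    [0.0,0,-0.11],
    [0.0,0,-0.11],
  ],
  delta_rot=[
    [0,0,0],
    [0,0,0],
    [0,0,0],
    [0,0,0],
    [0,0,0],
  ],
  hand=[0.4,0.4,0.2,0.0,0.0],
)

```text
time: 30.3
ee_pos: [0.4675, 0.0079, 0.158]
tcp_rot: [-3.139, 0.0, -1.676]
force: [-0.4, 0.5, -0.8]
gripper_width: 0.0003
```

```bash
cat > lid.py <<'E'
from h import *
def lidview(n="wrist",f=None):
    im,d,ci=snap(n)
    if f: save(im,f)
    P=cloud(d,ci); X,Y,Z=P[...,0],P[...,1],P[...,2]
    m=((X>.36)&(X<.57)&(Y>-.09)&(Y<.105)&(Z>.034)&(Z<.056)).astype(np.uint8)
    p=P[m>0]; q=p[(abs(p[:,0]-.4665)<.035)&(abs(p[:,1]-.0077)<.04)]
    A=np.c_[q[:,:2]-[.4665,.0077],np.ones(len(q))]; print(n,"plate plane",np.linalg.lstsq(A,q[:,2],rcond=None)[0].round(4),len(q))
    b=P[(X>.42)&(X<.52)&(Y>-.05)&(Y<.06)&(Z>.058)&(Z<.07)]
    if len(b)>30: print(" bar",cv2.minAreaRect((b[:,:2]*1000).astype(np.float32)),np.median(b[:,2]))
    # clip faces: mean height in windows at 12mm beyond the hinge
    bx=np.array([np.cos(.105),-np.sin(.105)]);by=np.array([-bx[1],bx[0]])
    u=(P[...,:2]-[.4665,.0077])@bx*1000; v=(P[...,:2]-[.4665,.0077])@by*1000
    for nm,w in (("front",(u<-55)&(u>-66)&(abs(v)<18)),("back",(u>55)&(u<66)&(abs(v)<18)),("left",(v>62)&(v<73)&(abs(u)<15)),("right",(v<-62)&(v>-73)&(abs(u)<15))):
        z=Z[w&(d>0)]; print(" ",nm,len(z),np.round(np.percentile(z,[10,50,90]),4) if len(z) else "")
if __name__=="__main__":
    s=st(); print(s['time'],s['gripper_width'],s['ee_pos'],s['tcp_rot'],s['force'])
    lidview("wrist","w16.png"); lidview("side")
E
python3 lid.py
```

```text
30.3 0.00030666139000573865 [0.46752755 0.0079246  0.15795309] [-3.13903041e+00  3.46664967e-04 -1.67574228e+00] [-0.4216378   0.47304462 -0.75828343]
wrist plate plane [ 0.0011 -0.004   0.0445] 7289
 bar ((467.3861083984375, 7.694591522216797), (57.43577575683594, 11.6218843460083), 83.61457061767578) 0.06214868692643105
  front 645 [0.0425 0.0437 0.0448]
  back 741 [0.0426 0.0437 0.2358]
  left 0 
  right 674 [0.0425 0.0438 0.0448]
side plate plane [ 0.0033 -0.0051  0.0445] 435
 bar ((465.75079345703125, 8.216972351074219), (55.25507736206055, 12.050373077392578), 83.52144622802734) 0.06125317136616659
  front 157 [-0.0012  0.2386  0.4396]
  back 55 [-0.0004  0.0434  0.2441]
  left 24 [0.0422 0.043  0.0437]
  right 76 [-0.0014  0.0406  0.0437]
```

```bash
python3 - <<'E'
from h import *
goal((.4592,-.0643,.06),(np.pi,0,-np.pi/2-.107))
E
```

```text
trans [ 0.0726 -0.0003  0.0962] rot [ 0.0006 -0.0001  0.002 ]
```

Request:
carry_out(
  translation=[
    [0.04,0,0.0],
    [0.0726,0,0.03],
    [0.0726,0,0.07],
    [0.0726,0,0.096],
    [0.0726,0,0.096],
    [0.0726,0,0.096],
  ],
  delta_rot=[
    [0,0,0.002],
    [0,0,0.002],
    [0,0,0.002],
    [0,0,0.002],
    [0,0,0.002],
    [0,0,0.002],
  ],
  hand=[0,0,0,0,0,0],
)

```text
time: 31.0
ee_pos: [0.4583, -0.0642, 0.0599]
tcp_rot: [3.139, 0.0, -1.678]
force: [0.1, 0.4, 0.6]
gripper_width: -0.0001
```

Request:
carry_out(
  translation=[
    [0,0,0.01],
    [0,0,0.017],
    [0,0,0.021],
    [0,0,0.025],
    [0,0,0.029],
    [0,0,0.032],
    [0,0,0.034],
    [0,0,0.034],
  ],
  delta_rot=[
    [0,0,0],
    [0,0,0],
    [0,0,0],
    [0,0,0],
    [0,0,0],
    [0,0,0],
    [0,0,0],
    [0,0,0],
  ],
  hand=[0,0,0,0,0,0,0,0],
)

```text
time: 31.8
ee_pos: [0.4579, -0.0641, 0.0254]
tcp_rot: [3.138, 0.0, -1.678]
force: [-0.1, -0.3, 0.6]
gripper_width: -0.0001
```

```bash
python3 lid.py; python3 - <<'E'
from h import *
im,_,_=snap("side"); save(cv2.resize(im[180:280,260:400],(560,400)),"s16.png")
E
```

```text
31.8 -8.982285764003575e-05 [ 0.45789347 -0.06412397  0.02543127] [ 3.13835055e+00  2.27668382e-05 -1.67765966e+00] [-0.06912045 -0.34770545  0.61909773]
wrist plate plane [0.0231 0.1909 0.0515] 379
  front 55 [-0.0012 -0.0005  0.0001]
  back 24 [-0.0008 -0.0005  0.0004]
  left 0 
  right 1334 [-0.0011  0.0618  0.0765]
side plate plane [ 0.0009 -0.0006  0.0439] 209
  front 73 [-0.0018  0.      0.0437]
  back 8 [-0.0021 -0.0012 -0.0007]
  left 10 [0.0424 0.0433 0.044 ]
  right 58 [-0.0014  0.05    0.0786]
```

View pics/s16.png

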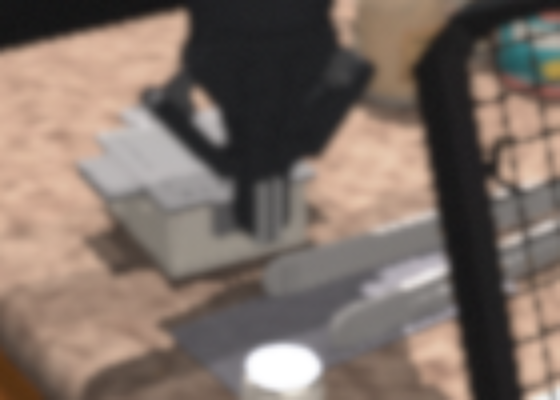

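Request:
carry_out(
  translation=[
    [0,0,-0.04],
    [0,0,-0.08],
    [-0.045,-0.001,-0.085],
    [-0.09,-0.001,-0.085],
    [-0.135,-0.001,-0.085],
    [-0.145,-0.001,-0.06],
    [-0.145,-0.001,-0.035],
    [-0.145,-0.001,-0.035],
  ],
  delta_rot=[
    [0,0,0],
    [0,0,0],
    [0,0,0],
    [0,0,0],
    [0,0,0],
    [0,0,0],
    [0,0,0],
    [0,0,0],
  ],
  hand=[0,0,0,0,0,0,0,0],
)

```text
time: 32.75
ee_pos: [0.4729, 0.0801, 0.0582]
tcp_rot: [3.135, -0.001, -1.676]
force: [-1.2, -1.0, -0.8]
gripper_width: 0.0002
```

```bash
python3 lid.py; python3 -c "
from h import *
goal((.4744,.0799,.026),(np.pi,0,-np.pi/2-.107))"
```

```text
32.75 0.00015831286072163743 [0.47294882 0.0801475  0.05815306] [ 3.13459773e+00 -1.30881608e-03 -1.67646929e+00] [-1.19527586 -1.00674325 -0.77105735]
wrist plate plane [ 0.0018 -0.0015  0.0446] 25093
 bar ((467.6886291503906, 8.585321426391602), (57.91571807861328, 12.001914024353027), 83.8906021118164) 0.062255737500375205
  front 2048 [0.0429 0.0439 0.045 ]
  back 2087 [0.0429 0.0437 0.0445]
  left 3233 [0.0433 0.0798 0.1287]
  right 0 
side plate plane [ 0.0018 -0.0018  0.0446] 440
 bar ((465.68121337890625, 8.566909790039062), (55.37385940551758, 12.434123992919922), 85.30575561523438) 0.06144210534580677
  front 156 [-0.0011  0.4552  0.4697]
  back 40 [-0.0006  0.0429  0.0439]
  left 302 [0.0628 0.0954 0.1701]
  right 21 [-0.0025 -0.0017 -0.0004]
trans [-0.0001  0.0002  0.0354] rot [ 0.0028 -0.0001  0.    ]
```

Request:
carry_out(
  translation=[
    [0,0,0.009],
    [0,0,0.016],
    [0,0,0.02],
    [0,0,0.024],
    [0,0,0.028],
    [0,0,0.031],
    [0,0,0.033],
    [0,0,0.033],
  ],
  delta_rot=[
    [0,0,0],
    [0,0,0],
    [0,0,0],
    [0,0,0],
    [0,0,0],
    [0,0,0],
    [0,0,0],
    [0,0,0],
  ],
  hand=[0,0,0,0,0,0,0,0],
)

```text
time: 33.65
ee_pos: [0.4742, 0.0797, 0.0279]
tcp_rot: [3.138, -0.0, -1.678]
force: [-0.7, 0.4, 0.9]
gripper_width: -0.0002
```

Request:
carry_out(
  translation=[
    [0,0,-0.04],
    [0,0,-0.08],
    [0,0,-0.1],
    [0,0,-0.1],
  ],
  delta_rot=[
    [0,0,0],
    [0,0,0],
    [0,0,0],
    [0,0,0],
  ],
  hand=[0,0,0,0],
)

```text
time: 34.05
ee_pos: [0.4762, 0.08, 0.1313]
tcp_rot: [-3.14, 0.001, -1.678]
force: [0.0, -0.3, -0.5]
gripper_width: 0.0002
```

```bash
python3 lid.py; python3 -c "
from h import *
goal((.3954,.0153,.13),(np.pi,0,np.pi-.107))"
```

```text
34.05 0.0002048337226905593 [0.47615721 0.07996287 0.13133389] [-3.14018358e+00  9.75492266e-04 -1.67778196e+00] [ 0.01107964 -0.2728041  -0.51981426]
wrist plate plane [ 0.0021 -0.0017  0.0445] 11972
 bar ((467.66998291015625, 8.496347427368164), (57.221885681152344, 11.9320068359375), 83.6279067993164) 0.06218434572533081
  front 983 [0.0428 0.0438 0.0449]
  back 980 [0.0427 0.0436 0.0445]
  left 2370 [0.142  0.168  0.2055]
  right 256 [-0.0014 -0.0004  0.0006]
side plate plane [ 0.0006 -0.0015  0.0445] 435
 bar ((466.5501708984375, 7.0954742431640625), (56.74660873413086, 13.070845603942871), 83.25558471679688) 0.06151311565647677
  front 76 [-0.0017 -0.0004  0.0437]
  back 43 [-0.0013  0.0427  0.0441]
  left 323 [0.1402 0.1724 0.2439]
  right 19 [-0.002  -0.0013 -0.0004]
trans [ 0.0725  0.072  -0.002 ] rot [ 0.0024 -0.0029  1.5708]
```

Request:
carry_out(
  translation=[
    [0.03,0.03,0],
    [0.06,0.06,0],
    [0.073,0.067,0],
    [0.073,0.067,0],
    [0.073,0.067,0],
    [0.073,0.067,0],
    [0.073,0.067,0],
    [0.073,0.067,0],
  ],
  delta_rot=[
    [0,0,1.571],
    [0,0,1.571],
    [0,0,1.571],
    [0,0,1.571],
    [0,0,1.571],
    [0,0,1.571],
    [0,0,1.571],
    [0,0,1.571],
  ],
  hand=[0,0,0,0,0,0,0,0],
)

```text
time: 34.95
ee_pos: [0.3995, 0.0143, 0.1265]
tcp_rot: [3.14, -0.006, -2.884]
force: [1.0, 1.3, 0.5]
gripper_width: -0.0004
```

```bash
python3 lid.py; python3 -c "
from h import *
goal((.4017,.0148,.06),(np.pi,0,np.pi-.107))"
```

```text
34.95 -0.0003974325869045578 [0.39954494 0.01426269 0.12645059] [ 3.14011328 -0.00560636 -2.88396812] [0.96147375 1.30288144 0.45049527]
wrist plate plane [ 0.0088 -0.0075  0.0447] 3286
 bar ((465.3453063964844, -8.177560806274414), (25.602710723876953, 13.413352966308594), 84.9233169555664) 0.06217874491534106
  front 1926 [-0.0009  0.044   0.1757]
  back 0 
  left 59 [-0.0016 -0.0006  0.0002]
  right 397 [-0.0015 -0.0006  0.0002]
side plate plane [ 0.002  -0.0036  0.0445] 430
 bar ((465.8559265136719, 7.830759048461914), (54.58455276489258, 11.54628849029541), 83.8198471069336) 0.06148891558606279
  front 185 [-0.0013  0.1369  0.1934]
  back 42 [-0.0008  0.0429  0.0441]
  left 0 
  right 20 [-0.0018 -0.0011 -0.0002]
trans [-0.0025 -0.0001  0.0666] rot [ 0.0004 -0.0057  0.3685]
```

Left and right clips are both down. Now the front one.

Request:
carry_out(
  translation=[
    [-0.0025,0,0.02],
    [-0.0025,0,0.04],
    [-0.0025,0,0.066],
    [-0.0025,0,0.066],
    [-0.0025,0,0.066],
  ],
  delta_rot=[
    [0,-0.006,0.3685],
    [0,-0.006,0.3685],
    [0,-0.006,0.3685],
    [0,-0.006,0.3685],
    [0,-0.006,0.3685],
  ],
  hand=[0,0,0,0,0],
)

```text
time: 35.55
ee_pos: [0.4011, 0.0149, 0.0604]
tcp_rot: [3.141, -0.001, 3.04]
force: [0.4, 0.2, 0.8]
gripper_width: -0.0005
```

```bash
python3 -c "
from h import *
print(st()['ee_pos'],st()['tcp_rot'])
goal((.4017,.0148,.026),(np.pi,0,np.pi-.107))"
```

```text
[0.40110131 0.01489121 0.06042088] [ 3.14135857e+00 -1.30717626e-03  3.03958224e+00]
trans [-0.0006 -0.      0.0344] rot [ 0.0002 -0.0013  0.005 ]
```

Request:
carry_out(
  translation=[
    [-0.0006,0,0.009],
    [-0.0006,0,0.017],
    [-0.0006,0,0.021],
    [-0.0006,0,0.025],
    [-0.0006,0,0.029],
    [-0.0006,0,0.032],
    [-0.0006,0,0.034],
    [-0.0006,0,0.034],
  ],
  delta_rot=[
    [0,0,0],
    [0,0,0.005],
    [0,0,0.005],
    [0,0,0.005],
    [0,0,0.005],
    [0,0,0.005],
    [0,0,0.005],
    [0,0,0.005],
  ],
  hand=[0,0,0,0,0,0,0,0],
)

```text
time: 36.35
ee_pos: [0.4014, 0.0149, 0.026]
tcp_rot: [3.141, -0.002, 3.035]
force: [-0.6, 0.4, 0.8]
gripper_width: -0.0003
```

Request:
carry_out(
  translation=[
    [0,0,-0.04],
    [0,0,-0.08],
    [-0.045,0,-0.085],
    [-0.09,0,-0.085],
    [-0.131,0,-0.085],
    [-0.131,0,-0.06],
    [-0.131,0,-0.034],
    [-0.131,0,-0.034],
  ],
  delta_rot=[
    [0,0,0],
    [0,0,0],
    [0,0,0],
    [0,0,0],
    [0,0,0],
    [0,0,0],
    [0,0,0],
    [0,0,0],
  ],
  hand=[0,0,0,0,0,0,0,0],
)

```text
time: 37.15
ee_pos: [0.5298, 0.0008, 0.0562]
tcp_rot: [-3.141, -0.008, 3.035]
force: [-0.7, 0.8, -0.8]
gripper_width: 0.0004
```

```bash
python3 lid.py; python3 -c "
from h import *
goal((.5319,.0008,.026),(np.pi,0,np.pi-.107))"
```

```text
37.15 0.00035344124557998714 [0.52980022 0.00077871 0.05617278] [-3.14108458 -0.00804905  3.03456868] [-0.74779548  0.76010264 -0.83721426]
wrist plate plane [ 0.002  -0.0007  0.0446] 24035
 bar ((490.96612548828125, 6.098026275634766), (58.13496398925781, 58.97858428955078), 83.93018341064453) 0.062260059830425055
  front 697 [-0.0014 -0.0005  0.0004]
  back 3376 [0.0434 0.0768 0.114 ]
  left 0 
  right 109 [-0.0012 -0.0003  0.0006]
side plate plane [ 0.0019 -0.0069  0.0445] 433
 bar ((490.1041564941406, 5.566318511962891), (55.59617614746094, 59.94788360595703), 83.72804260253906) 0.0614577069547432
  front 47 [-0.002  -0.0011  0.0007]
  back 159 [0.0427 0.0763 0.1242]
  left 0 
  right 19 [-0.0022 -0.0014 -0.0005]
trans [-0.0005 -0.      0.0341] rot [ 0.0001 -0.0027  0.0001]
```

Request:
carry_out(
  translation=[
    [-0.0005,0,0.009],
    [-0.0005,0,0.017],
    [-0.0005,0,0.021],
    [-0.0005,0,0.025],
    [-0.0005,0,0.029],
    [-0.0005,0,0.032],
    [-0.0005,0,0.034],
    [-0.0005,0,0.034],
  ],
  delta_rot=[
    [0,-0.002,0],
    [0,-0.002,0],
    [0,-0.002,0],
    [0,-0.002,0],
    [0,-0.002,0],
    [0,-0.002,0],
    [0,-0.002,0],
    [0,-0.002,0],
  ],
  hand=[0,0,0,0,0,0,0,0],
)

```text
time: 38.05
ee_pos: [0.5315, 0.0008, 0.0257]
tcp_rot: [-3.142, -0.001, 3.035]
force: [0.5, 1.2, 0.6]
gripper_width: 0.0
```

Request:
carry_out(
  translation=[
    [0,0,-0.04],
    [0,0,-0.08],
    [0,0,-0.12],
    [0.04,0,-0.16],
    [0.09,0,-0.2],
    [0.13,0,-0.24],
    [0.13,0,-0.25],
    [0.13,0,-0.25],
  ],
  delta_rot=[
    [0,0,0],
    [0,0,0],
    [0,0,0],
    [0,0,0],
    [0,0,0],
    [0,0,0],
    [0,0,0],
    [0,0,0],
  ],
  hand=[0,0,0,0,0,0,0,0],
)

```text
time: 38.85
ee_pos: [0.4018, 0.0148, 0.2806]
tcp_rot: [3.141, 0.006, 3.035]
force: [0.5, 0.1, 0.2]
gripper_width: 0.0001
```

```bash
python3 lid.py; python3 - <<'E'
from h import *
w,d,ci=snap("wrist"); s,_,_=snap("side"); 
P=cloud(d,ci);X,Y,Z=P[...,0],P[...,1],P[...,2]
p=P[(X>.43)&(X<.70)&(Y>-.16)&(Y<-.07)&(Z>.015)&(Z<.035)]; print("tongs",len(p),np.percentile(p,[.5,50,99.5],axis=0).round(4))
p=P[(X>.34)&(X<.40)&(Y>-.24)&(Y<-.18)&(Z>.05)&(Z<.08)]; print("bottle cap",len(p),np.median(p,0) if len(p) else "")
save(np.vstack([cv2.resize(w,(480,300)),cv2.resize(s[180:280,240:400],(480,300))]),"f17.png")
E
```

```text
38.85 8.090201945273324e-05 [0.40181089 0.01484227 0.28064478] [3.14054927 0.00578868 3.03504014] [0.51788916 0.05572238 0.20636702]
wrist plate plane [ 0.0011 -0.0012  0.0446] 3084
 bar ((467.0346374511719, 8.71293830871582), (57.84406280517578, 11.78281021118164), 84.20155334472656) 0.06213201253150891
  front 958 [-0.0009  0.3251  0.3331]
  back 0 
  left 140 [-0.0017 -0.0008  0.0004]
  right 173 [-0.0016 -0.0006  0.0007]
side plate plane [ 0.     -0.002   0.0446] 431
 bar ((465.9564514160156, 7.910837173461914), (56.66095733642578, 11.293379783630371), 82.50785064697266) 0.06135140492903074
  front 140 [-0.0016  0.2907  0.3142]
  back 7 [-0.0018 -0.0008 -0.0005]
  left 0 
  right 19 [-0.0019 -0.0011 -0.0006]
tongs 1236 [[ 0.4462 -0.1469  0.0151]
 [ 0.5219 -0.1377  0.0234]
 [ 0.6134 -0.0839  0.0263]]
bottle cap 872 [ 0.36870582 -0.20867249  0.06265861]
```

View pics/f17.png

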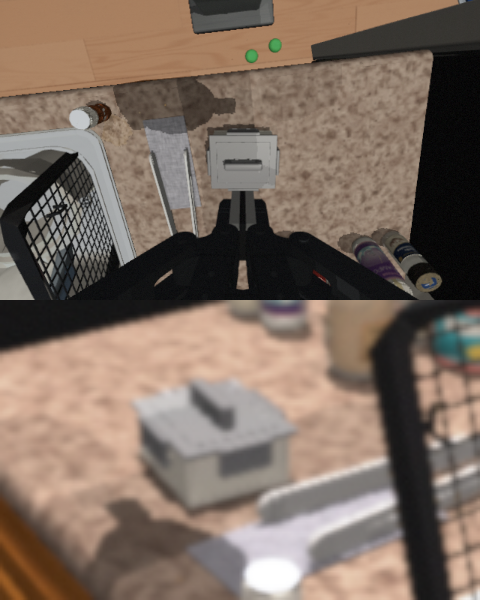

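```bash
python3 -c "
from h import *
print(ticket.job_done())"
```

```text
the job is handed in; nothing more can be done
None
```

The job is done and handed in at about 39 s of robot time. The hand-in gives no verdict.

- **Pralines:** three were on the mat, and all went into the box with the tongs. One was knocked about 3 cm aside during the run; I measured it again and picked it from its new place. The wrist picture taken before the lid went on shows all three upright, side by side on the box floor.
- **Tongs:** they lie level with their tips on the mat. The last wrist view puts the tips at about x 0.45, y -0.147 to -0.084, against mat edges at y -0.149 and -0.080. Depth shows their top edge at 25 mm, which matches 3 mm of mat plus 22 mm of tongs.
- **Lid and clips:** the lid is seated level, with its plate top at 44.5 mm (44 mm expected). I pressed the clips one after another: right, left, front, back. Afterwards depth showed worktop level where each clip had stuck out. The back clip rests on only 7 pixels of the side view, the weakest of these checks.
- **Bottle:** it still stands. Its cap measured (0.369, -0.209) at the end and (0.367, -0.211) at the start, which is within the measuring error.

Two things did not go to plan:

- **Tong tilt:** my first choice of 60° ran into a shoulder joint limit, so I worked at 45° to 49° instead.
- **Box position:** readings from different views disagreed by up to about 3 mm. I used the closest wrist view, and the lid went on with about 9 N of vertical force.

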